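Ease a stuck press-fit cover off a heater block with a wedge

ROBOT

A 6-joint arm with a two-finger parallel gripper is mounted at the origin on the work surface. World frame = base frame: x ahead of the robot, y to its left, z up, the work surface at z = 0. Lengths are in m, angles in rad, forces in N, time in s.
With the tool pointing down it reaches from about 0.275 to 0.975 m from the base axis. Payload 8.4 kg.
Tool frame: the origin (TCP) lies at the very end of the fingers, on their centre line; the grasp point (between the pads) lies 19 mm behind it; z points along the fingers, y is the direction in which the jaws open and shut (so a half turn about z gives the same grasp; the last joint's range is limited). The gripper opens to 92 mm and grips with 3 to 60 N. Pads are 20 mm wide; open, the fingers measure 128 mm over their backs; the gripper's body (75 mm by 189 mm) begins 69 mm behind the grasp point.
Start: joints at [1.125, 0.353, 1.633, -0, 1.155, -0.002], TCP at [0.268, 0.564, 0.215] pointing down, gripper open.
Joint ranges: [-2.63, 2.63], [-0.92, 2.1], [0.06, 2.66], [-1.3, 4.44], [0, 2.69], [-3.02, 3.02]. Speed limits (rad/s): [2.22, 2.22, 2.79, 3.14, 3.14, 3.14].

INTERFACE

Orientations are given as a rotation vector (axis times angle).
In Python, from workcell import robot, grab_frame, camera_info, silhouettes gives the robot as it stands.
- The arm moves only by the tool send_rows, never from a script. Its argument "deltas" is a list of rows, each a list of 7 numbers: the closure, from 0 (fully open) to 1 (shut), then the shift along the tool's x, y, z in cm, then the turn, a rotation vector about the tool's x, y, z in rad. A call has 1 to 5 rows; each row shifts and turns the pose as measured when the row begins, along the tool's axes as they then stand; what a row does not reach is not made up. A row lasts 1/8 s, in which the tool goes at most 62.5 mm and 10.7 degrees, less where a joint would pass 70% of its speed; a pose out of reach is approached as far as the arm can. A call is refused whole if a number of a shift passes 6.25 or a number of a turn 0.188, either way. A call with a gripper value outside its range is refused whole. The fingers move at their own pace and stop on an object; "squeeze" is the grip in N (left out, the last holds). Time passes only in rows, so rows that do not move let the fingers close. It gives the time, the measured TCP pose, the force and the opening at its end, in the units of the state.
- robot.state(): the state, without advancing time (a new reading comes with each control period).
- grab_frame(name): name is "side" or "top" or "wrist"; returns the picture (400x640x3 uint8, red, green, blue); there is no depth.
- camera_info(name): a dict with "vertical_fov" (degrees; the focal length in pixels is half the picture's height over the tangent of half this angle, whatever the lens; pixels are square), "cx", "cy" (the principal point, pixels), "rvec" (rotation vector, rad) and "tvec" (3), from world to camera coordinates, as OpenCV has them; the wrist camera has in their place "T_tool_cam" (4x4, takes a point from camera to tool coordinates, whose origin is the TCP and whose axes are the flange's). Camera axes: x right, y down, z forward; pixel columns grow to the right and rows downward; lengths in m; the calibration is good to about 2 mm. A picture is of the moment at which its call begins: read the wrist's pose just before it. camera_info takes no time and is no camera call.
- robot.finish_job(): hands the job in, once; it reports no verdict.
Trained networks look in the newest picture that a camera, given by its name, has taken for a name from the list of things; names that differ only in an ending like _2 or _b are one class to them, and where a whole thing is asked for, a point or a joint stands for the part that bears it (a point fixed in the world has none). Each returns a list of dicts, best first, with "conf" (0 to 1); they miss things now and then, are a little off and sometimes report something else, mostly with a low value. They report only what shows in the picture. A call takes as long as a camera call. They do not tell look-alikes from the thing itself.
- silhouettes(camera, name): "mask" (400x640 bool, what is visible of it) and "rect" ([left, top, right, bottom] in pixels, round what is visible of it).
The state is a dict: "time_s": time; "joints": joint angles; "dq": joint speeds; "effort": joint torques, N m; "ee_pos": TCP position; "tool_rot": TCP orientation; "force": force on the tool from outside, world axes, zero at the start; "moment": the same for the moment, N m; "gripper_width": opening from 0.0 (shut) to 1.0 (fully open).
Only numpy, scipy, OpenCV 4.12 (cv2) and the standard library are available. Lean on these libraries where they do the work, as an engineer would, in place of code of your own. Each camera call takes 0.05 s, during which the arm holds its last target.

TASK

The flat aluminium cover on the block of the dry-block heater is pressed on tight: take the grey two-nosed wedge from its tray and work its noses gently into the seam under the cover, from the left and the right side in turn, until both sides have come up by at least 5 mm, never letting one side get more than 4 mm higher than the other. Then stand the wedge upright back in its tray and let go of it. Touch the heater with nothing but the wedge, never load it with more than about 30 N, and leave the other things where they are.

Things in the scene. Friction and masses are not known exactly. Their poses are not given: they have to be found in the camera images.
- heater: Low dry-block heater, fixed, 205 x 176 mm, base 32 mm high, control panel 38 mm high on its -x side; y to its left, z up. Origin on the bench under the middle of block and cover. On it stands an aluminium block, 84 mm in x by 144 mm in y, with a level upper face, and pressed on that the cover. A bare ledge of the block's face, 22 mm wide, shows beside the cover on the left and right.
- cover_axis (a point): Reference point 50 mm above the heater's origin, axes as the heater; it does not move. Cover: plate 80 mm in x, 100 mm in y, 14 mm thick, its top 18 mm above the ledge; two small screw heads on its middle reach 28 to 31 mm above the ledge and let it rise 8 mm at most. It only rises and rocks sideways, it does not slide.
- left_face (a point): Reference point in the plane of the cover's left (+y) side face, mid-length, 50 mm above the bench; it does not move. HEIGHT OF THE SEAM NOT MEASURED: the block stands on packing, so its ledge lies anywhere from 46 to 66 mm above the bench, the same left and right; feel for it by lowering the wedge on the ledge slowly.
- right_face (a point): The same in the plane of the right (-y) side face. The seam on either side: a slot between the ledge's face and the cover's flat underside, 4 mm high when the cover is fully down, open along the whole side, 34 mm deep from the side face to a dark solid rib.
- left_lift (a joint): Rise of the cover's left (+y) side, as an angle about its right edge: rise in mm = 100 x value (rad). 0 fully down, 0.08 the stop; starts 0 to 0.008. The fit holds the cover where it is left. Pushing up a side edge takes about 5 N plus 0.5 N for each mm/s of rise, so a fast wedge meets a large force. Lifting one side leaves the other where it is.
- right_lift (a joint): The same for the right (-y) side of the cover, about its left edge: rise in mm = 100 x value.
- wedge_grip (a point): Grey hard-plastic wedge, loose, 100 to 170 g, standing in the tray. This point is on its centre line, 40 mm above its flat underside, where to grip; z up along the handle, y along the noses (same both ways round). Handle: upright bar 20 mm in x by 22 mm in y, up to 77 mm above the underside. Foot: 26 mm wide in x, 96 mm long in y; its middle 24 mm is 12.8 mm thick and carries the handle.
- wedge_nose (a point): Underside of the tip of one of the two like noses (48 mm from the centre; the other is opposite). Each top slopes from 12.8 mm thick (12 mm from the centre) to 2 mm at the tip: 0.3 mm per mm; the underside is flat. Slid along the ledge it meets a fully-down cover about 7 mm past the side face and raises its edge 0.3 mm per mm from there: 5 mm of rise at about 24 mm. Do not pass 33 mm.
- tray: Shallow steel tray, fixed, outer 100 mm in x by 160 mm in y, rim 14 mm high, walls and floor 4 mm thick; origin at the centre of its underside on the bench. It stands either left or right of the heater.
- tip_box: Bystander: closed white box with an orange lid, 87 x 127 x 67 mm, loose, on the side where the tray is not; origin under its centre.
- tube_rack: Bystander: yellow tube rack 64 x 184 x 45 mm with a few capped tubes (to 78 mm), beyond the heater; origin under its centre.
- bottle: Bystander: white bottle, 60 mm across, 140 mm high, beyond the heater on the left; origin under its centre.
- jar: Bystander: screw-top jar, 72 mm across, 80 mm high, beyond the heater on the right; origin under its centre.
Things that resemble listed ones, but are neither listed nor needed, are in the scene too. Of the things that look like the part that bears wedge_grip, take the one that is nearest to the robot's base at the start.

How it is judged:
By the outcome, as a careful person would: the job done as asked, in the order asked, and still so for the second after the job is handed in, with the robot touching nothing.
It also fails if it takes over 72 s, if anything falls off the work surface, if the arm or the gripper's body presses on something with over 40 N, if the wrist force passes 120 N, or if a joint passes its speed limit or range.

## Working session

There is one attempt and no reset: what is moved stays moved. The work goes in short steps, Python scripts to look and compute and a tool call to move; the robot and the scene stay as the last step left them, time stands still between calls to the robot, and variables do not carry over. Pictures are saved under pics/ and viewed, and the job is handed in when it is done.

Besides the shell and the picture viewer there is one more tool, called after "Request:" as name([rows], argument=value, ...), one row to a line, values as JSON. send_rows: Moves the arm, as the interface text tells. Its arguments: {"type":"object","properties":{"deltas":{"type":"array"},"squeeze":{"type":"number"}},"required":["deltas"]}

```bash
ls; mkdir -p pics
cat > h.py <<'E'
import numpy as np,cv2
from workcell import robot,grab_frame,camera_info,silhouettes
from scipy.spatial.transform import Rotation as R
def cam(n,st=None):
    c=camera_info(n);f=200/np.tan(np.radians(c['vertical_fov'])/2)
    if 'rvec' in c:
        Rm=R.from_rotvec(np.ravel(c['rvec'])).as_matrix();t=np.ravel(c['tvec'])
    else:
        T=np.array(c['T_tool_cam']);W=np.eye(4);W[:3,:3]=R.from_rotvec(st['tool_rot']).as_matrix();W[:3,3]=st['ee_pos']
        M=np.linalg.inv(W@T);Rm=M[:3,:3];t=M[:3,3]
    return f,c['cx'],c['cy'],Rm,t,c
def proj(C,p):
    f,cx,cy,Rm,t,_=C;q=np.atleast_2d(p)@Rm.T+t
    return np.c_[f*q[:,0]/q[:,2]+cx,f*q[:,1]/q[:,2]+cy]
def back(C,uv,z):
    f,cx,cy,Rm,t,_=C;uv=np.atleast_2d(uv)
    d=np.c_[(uv[:,0]-cx)/f,(uv[:,1]-cy)/f,np.ones(len(uv))]@Rm
    o=-Rm.T@t
    return o+d*((z-o[2])/d[:,2])[:,None]
def save(n,im): cv2.imwrite('pics/'+n,im[:,:,::-1])
E
python3 - <<'E'
from h import *
s=robot.state();print(s)
for n in('top','side','wrist'):
    im=grab_frame(n);save(n+'0.png',im);np.save(n+'0.npy',im);c=camera_info(n);print(n,c)
E
```

```text
pics
{'time_s': 0.0, 'joints': array([ 1.12460051e+00,  3.53683828e-01,  1.63414138e+00,  1.97711346e-05,
        1.15518187e+00, -2.40296771e-03]), 'dq': array([-7.58890390e-05, -8.06829996e-04, -7.07452177e-04,  1.51328297e-04,
       -8.73335295e-04,  2.70909213e-04]), 'effort': array([ 3.39146383e-03, -5.93834352e+01, -3.34225309e+01,  6.97938306e-02,
        2.32897571e-02, -1.74793117e-04]), 'ee_pos': array([0.26813495, 0.56400682, 0.21383831]), 'tool_rot': array([-6.91340505e-01, -3.06423901e+00,  2.15956748e-03]), 'force': array([-0.48787888, -0.56132669,  0.79214492]), 'moment': array([ 0.0462735 ,  0.0144983 , -0.01008848]), 'gripper_width': 0.9970939595601979}
top {'vertical_fov': 42.30846716115828, 'cx': 320.10665291990017, 'cy': 206.1778527566042, 'rvec': array([ 2.1154943 , -2.12722158,  0.19301376]), 'tvec': array([0.06698613, 0.6186314 , 1.20989587])}
side {'vertical_fov': 56.60511710600104, 'cx': 314.0563588657913, 'cy': 203.28357297805263, 'rvec': array([ 2.0747741 , -0.49212663,  0.25842526]), 'tvec': array([-0.52993846,  0.22892508,  0.66469444])}
wrist {'vertical_fov': 65.22172967195804, 'cx': 315.6822830574015, 'cy': 203.14696696094572, 'T_tool_cam': array([[-7.39291306e-04, -9.70003853e-01, -2.43088417e-01,
         6.78757727e-02],
       [ 9.99999641e-01, -8.17554502e-04,  2.21071723e-04,
         1.37521554e-04],
       [-4.13178453e-04, -2.43088167e-01,  9.70004110e-01,
        -1.70499190e-01],
       [ 0.00000000e+00,  0.00000000e+00,  0.00000000e+00,
         1.00000000e+00]])}
```

View pics/top0.png

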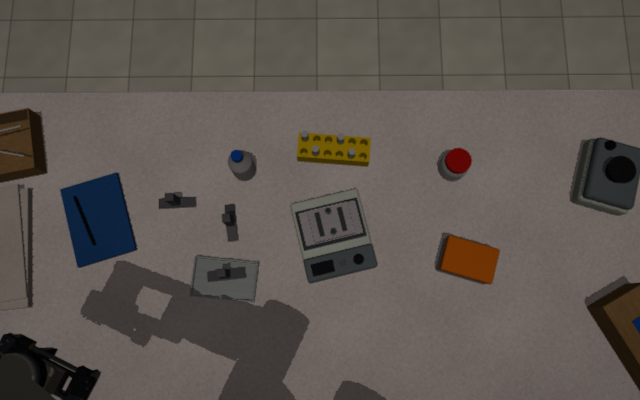

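View pics/side0.png

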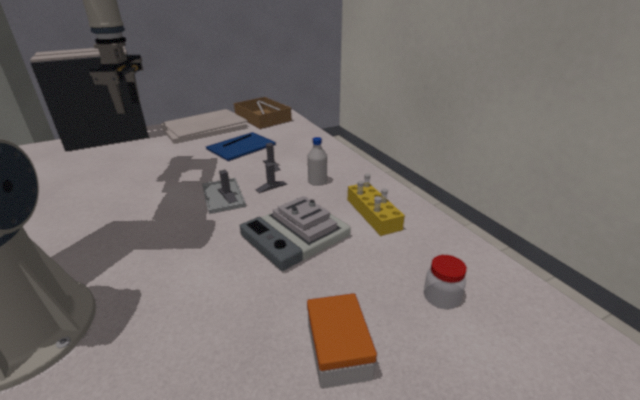

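View pics/wrist0.png

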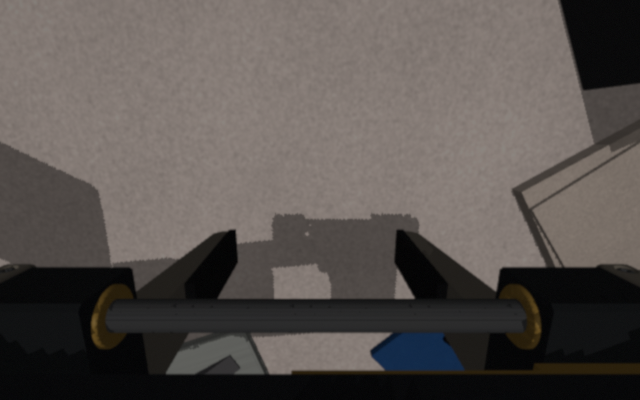

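Top picture: wedge look-alikes are at (227,271) in the tray, (231,222) and (177,200) on the bench. The one in the tray is lowest in the picture, so nearest the base. The heater is at (333,236), with its panel towards the base, and the tip box is on the right. Next I'll measure.

Run:
```python
from h import *
grab_frame('top')
C=cam('top')
print('base px',proj(C,[0,0,0]))
res={}
for n in('wedge_grip','tray','heater','left_lift'):
    for d in silhouettes('top',n):
        m=d['mask'].astype(np.uint8)
        cs,_=cv2.findContours(m,0,2);c=max(cs,key=cv2.contourArea)
        r=cv2.minAreaRect(c);print(n,round(d['conf'],2),d['rect'],r,m.sum(),back(C,[r[0]],0.0).round(4))
        res[n+str(len(res))]=d['mask']
np.savez('m.npz',**res)
im=np.load('top0.npy')
save('crop0.png',cv2.resize(im[180:310,180:390],None,fx=3.8,fy=3.8,interpolation=cv2.INTER_CUBIC))
```

```text
base px [[348.72243013 470.45075083]]
wedge_grip 0.95 [208.0, 268.2, 247.4, 283.6] ((226.55487060546875, 273.4939270019531), (12.589195251464844, 39.20319366455078), 83.6598129272461) 434 [[0.4595 0.2993 0.    ]]
wedge_grip 0.95 [220.3, 202.5, 235.9, 239.8] ((229.82177734375, 222.7178497314453), (37.015384674072266, 13.034988403320312), 84.2894058227539) 397 [[0.5883 0.2947 0.    ]]
wedge_grip 0.66 [158.3, 191.8, 194.6, 212.1] ((177.5, 200.5), (15.0, 37.0), 90.0) 425 [[0.6471 0.4312 0.    ]]
tray 0.58 [192.5, 258.5, 257.8, 304.2] ((224.212890625, 279.13348388671875), (64.98672485351562, 40.23140335083008), 5.5275397300720215) 2038 [[0.4455 0.3048 0.    ]]
heater 0.64 [291.8, 187.9, 379.1, 283.7] ((333.0906982421875, 235.34454345703125), (83.77919006347656, 72.68327331542969), 75.25643920898438) 5881 [[0.5544 0.0312 0.    ]]
heater 0.3 [207.7, 267.5, 246.7, 281.0] ((225.91090393066406, 273.6089172363281), (12.537469863891602, 36.91587829589844), 84.2894058227539) 408 [[0.4593 0.301  0.    ]]
left_lift 0.68 [304.7, 202.8, 357.2, 239.8] ((331.1470947265625, 222.0882568359375), (34.68259048461914, 42.928802490234375), 75.96376037597656) 1428 [[0.5884 0.0359 0.    ]]
```

View pics/crop0.png

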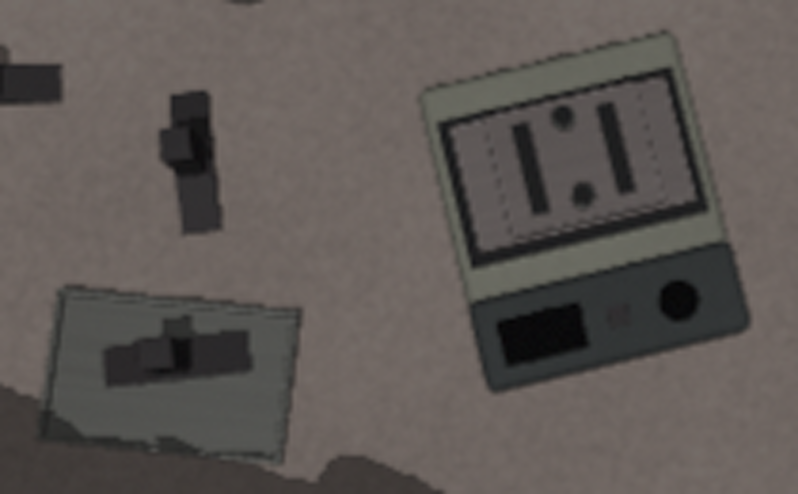

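The crop confirms the wedge in the tray: its handle leans to the left because of perspective. I'll write a row planner and go for a wrist view of the tray.

```bash
cat > plan.py <<'E'
from h import *
def yawR(psi): # tool down, tool y at world yaw psi(deg)
    p=np.radians(psi);y=np.array([np.cos(p),np.sin(p),0]);z=np.array([0,0,-1.]);x=np.cross(y,z)
    return np.c_[x,y,z]
def plan(pos,psi,n=None,vmax=.058):
    s=robot.state();P=np.array(s['ee_pos']);Q=R.from_rotvec(s['tool_rot']).as_matrix();T=yawR(psi)
    pos=np.array(pos,float)
    w=R.from_matrix(Q.T@T).as_rotvec()
    n=n or int(max(1,np.ceil(np.linalg.norm(pos-P)/vmax),np.ceil(np.linalg.norm(w)/.175)))
    print('t',round(s['time_s'],2),'pos',P.round(4),'F',np.round(s['force'],1),'n',n)
    for i in range(n):
        Qi=Q@R.from_rotvec(w*i/n).as_matrix()
        d=Qi.T@((pos-P)/n)*100
        print(np.r_[d.round(2),(w/n).round(3)].tolist())
E
python3 -c "
from plan import *
plan([.455,.23,.21],6)"
```

```text
t 0.4 pos [0.2683 0.5644 0.2145] F [-0.6 -0.2 -1. ] n 7
[-4.46, -3.17, 0.06, -0.0, 0.0, 0.146]
[-4.87, -2.49, 0.06, -0.0, 0.0, 0.146]
[-5.18, -1.75, 0.06, -0.0, 0.0, 0.146]
[-5.38, -0.98, 0.06, -0.0, 0.0, 0.146]
[-5.47, -0.18, 0.06, -0.0, 0.0, 0.146]
[-5.44, 0.61, 0.06, -0.0, 0.0, 0.146]
[-5.29, 1.4, 0.06, -0.0, 0.0, 0.146]
```

Request:
send_rows([
  [0, -4.5, -3.2, 0, 0, 0, 0.15],
  [0, -4.9, -2.5, 0, 0, 0, 0.15],
  [0, -5.2, -1.7, 0, 0, 0, 0.15],
  [0, -5.4, -1, 0, 0, 0, 0.15],
  [0, -5.5, -0.2, 0, 0, 0, 0.15],
])

```text
time_s: 1.02
ee_pos: [0.4011, 0.3194, 0.2144]
tool_rot: [1.787, 2.583, 0.004]
force: [1.0, -0.4, 0.1]
gripper_width: 0.999
```

```bash
python3 -c "
from plan import *
plan([.455,.23,.21],6)"
```

```text
t 1.02 pos [0.4011 0.3194 0.2144] F [ 1.  -0.4  0.1] n 2
[-5.13, 0.95, 0.22, 0.001, -0.001, 0.128]
[-4.97, 1.59, 0.22, 0.001, -0.001, 0.128]
```

Request:
send_rows([
  [0, -5.2, 0.9, 0.2, 0, 0, 0.13],
  [0, -5, 1.6, 0.2, 0, 0, 0.13],
  [0, 0, 0, 0, 0, 0, 0],
])

```text
time_s: 1.4
ee_pos: [0.4574, 0.2229, 0.211]
tool_rot: [2.124, 2.314, 0.006]
force: [0.2, -0.5, 1.0]
gripper_width: 0.998
```

Run:
```python
from plan import *
s=robot.state();print(s['ee_pos'],s['dq'].round(3));im=grab_frame('wrist');save('w1.png',im);np.save('w1.npy',im);np.save('w1s.npy',np.r_[s['ee_pos'],s['tool_rot']])
C=cam('wrist',s)
for n in('wedge_grip','tray'):
    for d in silhouettes('wrist',n):
        c=max(cv2.findContours(d['mask'].astype(np.uint8),0,2)[0],key=cv2.contourArea);r=cv2.minAreaRect(c);print(n,d['conf'],d['rect'],r,back(C,[r[0]],.01))
```

```text
[0.45741969 0.22292979 0.21097446] [ 0.034 -0.006  0.001  0.025  0.001 -0.006]
wedge_grip 0.88 [485.7, 0.0, 540.5, 57.3] ((509.9864501953125, 27.081085205078125), (46.360511779785156, 62.636016845703125), 9.462322235107422) [[0.6522059  0.41074218 0.01      ]]
wedge_grip 0.83 [310.9, 74.1, 334.1, 160.3] ((322.3020935058594, 116.90583801269531), (85.9246597290039, 23.818950653076172), 88.87670135498047) [[0.45929753 0.30072388 0.01      ]]
wedge_grip 0.57 [394.7, 125.8, 469.4, 151.1] ((432.0, 136.0), (26.0, 80.0), 90.0) [[0.58847743 0.29022593 0.01      ]]
tray 0.67 [257.1, 26.2, 370.8, 191.4] ((312.49627685546875, 109.29716491699219), (93.74357604980469, 149.35028076171875), 10.84030532836914) [[0.44740753 0.3081036  0.01      ]]
```

View pics/w1.png

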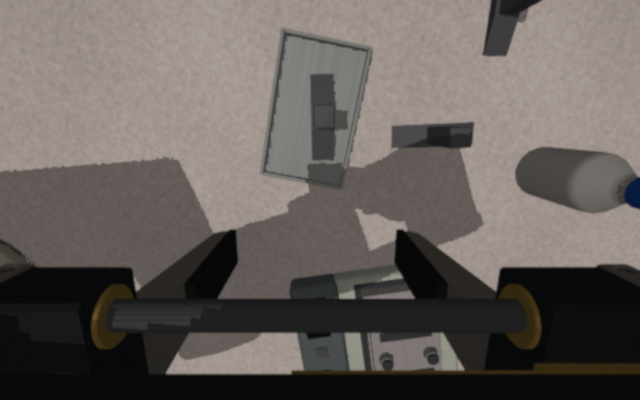

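The wedge in the tray is at (322,117), noses running down the picture, in full view. Next I'll fit its pose model to the masks from both cameras.

```bash
cat > fit.py <<'E'
from plan import *
from scipy.optimize import minimize
def box(x,y,z):return [[a,b,c] for a in x for b in y for c in z]
parts=[np.array(p,float)/1000 for p in (
 box((-13,13),(-12,12),(0,12.8)),
 box((-13,13),(12,),(0,12.8))+box((-13,13),(48,),(0,2)),
 box((-13,13),(-12,),(0,12.8))+box((-13,13),(-48,),(0,2)),
 box((-10,10),(-11,11),(0,77)))]
def render(C,v,z0,S=8):
    x,y,a=v[0],v[1],v[2];c,s=np.cos(a),np.sin(a);Rz=np.array([[c,-s,0],[s,c,0],[0,0,1]])
    m=np.zeros((400*S//4,640*S//4),np.uint8)
    m=np.zeros((400,640),np.uint8)
    for p in parts:
        q=proj(C,p@Rz.T+[x,y,z0]);h=cv2.convexHull((q*16).round().astype(np.int32).reshape(-1,1,2))
        cv2.fillConvexPoly(m,h,255,cv2.LINE_AA,4)
    return m/255.
def fit(obs,v0,z0):
    def cost(u):
        v=[v0[0]+u[0]*.005,v0[1]+u[1]*.005,v0[2]+u[2]*.1]
        return sum(np.abs(render(C,v,z0)-cv2.GaussianBlur(m.astype(float),(3,3),0)).sum()/m.sum() for C,m in obs)
    best=min((minimize(cost,u0,method='Nelder-Mead',options=dict(initial_simplex=np.array(u0)+np.array([[0,0,0],[1,0,0],[0,1,0],[0,0,1.]])*.8,xatol=.01,fatol=1e-4)) for u0 in ([0,0,0],[.6,-.6,.5],[-.6,.6,-.5])),key=lambda r:r.fun)
    u=best.x;return np.array([v0[0]+u[0]*.005,v0[1]+u[1]*.005,v0[2]+u[2]*.1]),best.fun
E
python3 - <<'E'
from fit import *
s=robot.state();CW=cam('wrist',s);CT=cam('top')
ds=silhouettes('wrist','wedge_grip');mw=[d['mask'] for d in ds if abs(d['rect'][0]-311)<20][0]
mt=np.load('m.npz')['wedge_grip0']
v0=[.457,.3,.1]
for o in ([(CW,mw)],[(CT,mt)],[(CW,mw),(CT,mt)]): print(fit(o,v0,.004))
v,_=fit([(CW,mw)],v0,.004)
im=np.load('w1.npy').copy();r=render(CW,v,.004);cs=cv2.findContours((r>.5).astype(np.uint8),0,2)[0];cv2.drawContours(im,cs,-1,(255,0,0),1)
save('w1f.png',cv2.resize(im[10:210,230:400],None,fx=3,fy=3))
E
```

```text
(array([0.45673668, 0.30275825, 0.10567954]), np.float64(0.07555227439108843))
(array([0.45738256, 0.29746184, 0.09043144]), np.float64(0.14985994397759103))
(array([0.45667111, 0.30152401, 0.10793512]), np.float64(0.2682745755442244))
```

View pics/w1f.png

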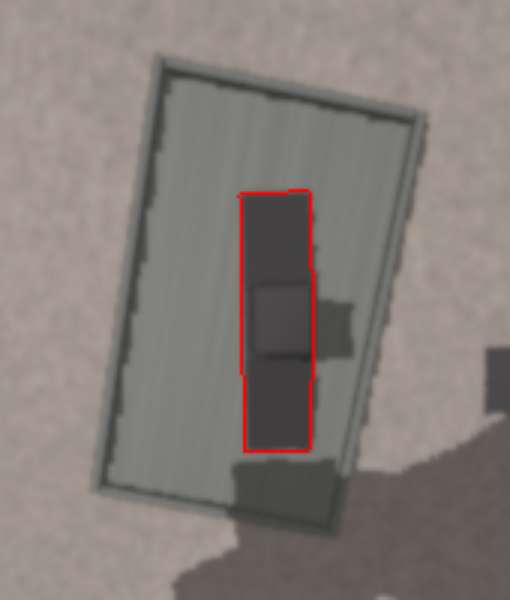

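The fit matches the outline well: yaw 6°, at (0.457, 0.302). Now a wrist view of the heater before picking.

```bash
python3 -c "
from plan import *
plan([.57,-.035,.21],12.5)"
```

```text
t 1.6 pos [0.4557 0.2264 0.211 ] F [-0.5 -0.5  0. ] n 5
[-5.42, 1.79, 0.01, 0.001, -0.001, -0.025]
[-5.46, 1.66, 0.01, 0.001, -0.001, -0.025]
[-5.5, 1.52, 0.01, 0.001, -0.001, -0.025]
[-5.54, 1.38, 0.02, 0.001, -0.001, -0.025]
[-5.57, 1.24, 0.02, 0.001, -0.001, -0.025]
```

Request:
send_rows([
  [0, -5.4, 1.8, 0, 0, 0, -0.025],
  [0, -5.5, 1.7, 0, 0, 0, -0.025],
  [0, -5.5, 1.5, 0, 0, 0, -0.025],
  [0, -5.5, 1.4, 0, 0, 0, -0.025],
  [0, -5.6, 1.2, 0, 0, 0, -0.025],
])

```text
time_s: 2.22
ee_pos: [0.5744, -0.0296, 0.211]
tool_rot: [1.934, 2.475, 0.012]
force: [0.1, 1.0, 0.0]
gripper_width: 0.997
```

Request:
send_rows([
  [0, 0, 0, 0, 0, 0, 0],
  [0, 0, 0, 0, 0, 0, 0],
])

```text
time_s: 2.48
ee_pos: [0.5754, -0.0297, 0.2106]
tool_rot: [1.934, 2.475, 0.012]
force: [0.7, -0.4, 0.5]
gripper_width: 1.004
```

Run:
```python
from fit import *
w=np.load('w1s.npy');S=dict(ee_pos=w[:3],tool_rot=w[3:])
s=robot.state();print(s['time_s'],s['ee_pos'],s['tool_rot'],s['dq'].round(3));im=grab_frame('wrist');save('w2.png',im);np.save('w2.npy',im);np.save('w2s.npy',np.r_[s['ee_pos'],s['tool_rot']])
```

```text
2.475 [ 0.57540385 -0.02970212  0.21060369] [1.93424958 2.47549476 0.01174195] [-0.003  0.009 -0.011 -0.006 -0.002 -0.012]
```

View pics/w2.png

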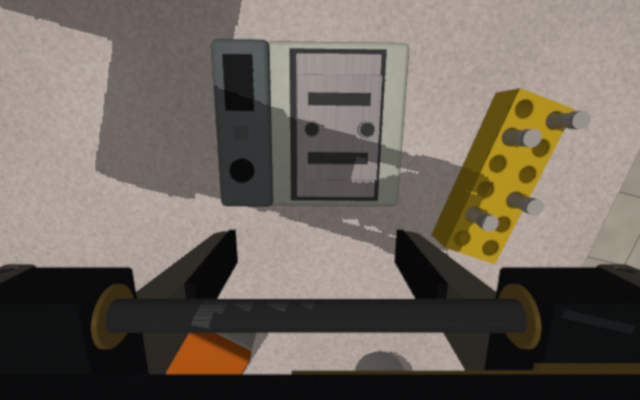

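Run:
```python
from h import *
im=np.load('w2.npy');g=cv2.resize(im[30:220,200:420],None,fx=3.6,fy=3.1,interpolation=cv2.INTER_CUBIC)
g=cv2.convertScaleAbs(g,alpha=1.5,beta=0);save('w2c.png',g)
```

```text
(no output)
```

View pics/w2c.png

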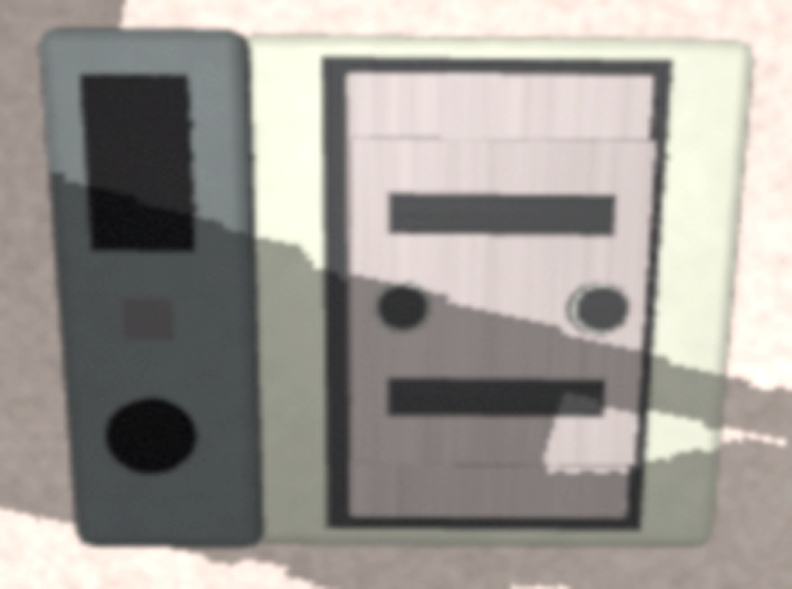

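Crop of the wrist picture: the block's face corners are at crop (346,73), (655,72), (347,519) and (629,519). The cover's side edges are at crop rows 138 and 466, and the base top is outlined. I'll solve for the heater pose and ledge height from these, with the top view for a check.

Run:
```python
from h import *
from scipy.optimize import least_squares
w=np.load('w2s.npy');C=cam('wrist',dict(ee_pos=w[:3],tool_rot=w[3:]));CT=cam('top')
cr=lambda u,v:(200+(u+.5)/3.6-.5,30+(v+.5)/3.1-.5)
# image up=+y heater, image right=+x
def model(v,kind):
    x,y,a,h,xe=v
    P=[[-.042,.072,h],[.042,.072,h],[-.042,-.072,h],[.042,-.072,h],
       [.040,.05,h+.0185],[-.040,.05,h+.0185],[.04,-.05,h+.0185],[-.04,-.05,h+.0185],
       [xe,.088,.032],[xe,-.088,.032]]
    P=np.array(P);c,s=np.cos(a),np.sin(a);return P@np.array([[c,-s,0],[s,c,0],[0,0,1]]).T+[x,y,0]
obs=np.array([cr(346,73),cr(655,72),cr(347,519),cr(629,519),cr(655,140),cr(347,137),cr(633,467),cr(347,465),cr(752,40),cr(715,545)])
W=np.ones((10,2));W[4:8,0]=0;
def res(v): return ((proj(C,model(v,0))-obs)*W).ravel()
r=least_squares(res,[.57,.035,.2,.06,.1],loss='soft_l1',x_scale=[.01,.01,.05,.01,.01])
v=r.x;print(v,np.degrees(v[2]));print(res(v).reshape(-1,2).round(1).tolist())
for h in(.05,.055,.06,.065):
    f=lambda u:res([*u[:3],h,u[3]]);q=least_squares(f,[.57,.035,.2,.1],x_scale=[.01,.01,.05,.01]);print(h,q.x.round(4),q.cost)
np.save('heater.npy',v)
im=np.load('top0.npy');g=cv2.resize(im[180:290,280:390],None,fx=5,fy=5,interpolation=cv2.INTER_CUBIC)
g=cv2.convertScaleAbs(g,alpha=1.5)
for p in proj(CT,model(v,0)): cv2.circle(g,tuple(int(t) for t in ((p-[280,180]+.5)*5)),3,(255,0,0),-1)
save('tc.png',g)
```

```text
[0.58218937 0.03859364 0.23940059 0.05055737 0.07330209] 13.716643614407342
[[-0.4, -0.3], [-0.1, 0.5], [0.9, 0.0], [-0.1, 0.2], [0.0, -0.4], [0.0, 0.1], [0.0, -0.2], [0.0, 0.2], [0.6, -1.9], [-0.6, 1.9]]
0.05 [0.5822 0.0386 0.2391 0.0733] 4.718443468813539
0.055 [0.5819 0.0384 0.2394 0.0737] 8.192445261683817
0.06 [0.5816 0.0382 0.2397 0.074 ] 21.48631455307753
0.065 [0.5813 0.038  0.2401 0.0744] 45.53951228821785
```

View pics/tc.png

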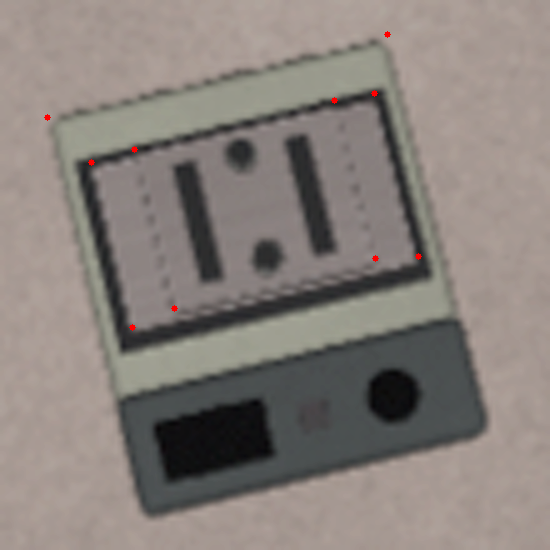

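The heater is at (0.581, 0.038), yaw 13.7°, with the ledge at about 50 mm. The top view agrees within about 2 mm. Back to the tray for one still view, then the grasp.

```bash
python3 -c "
from plan import *
plan([.456,.235,.17],6)"
```

```text
t 2.52 pos [ 0.5754 -0.0295  0.2107] F [-0.6 -0.1 -0.3] n 6
[4.76, -0.87, 0.69, 0.001, -0.001, 0.023]
[4.74, -0.98, 0.69, 0.001, -0.001, 0.023]
[4.71, -1.09, 0.69, 0.001, -0.001, 0.023]
[4.69, -1.2, 0.69, 0.001, -0.001, 0.023]
[4.66, -1.3, 0.68, 0.001, -0.001, 0.023]
[4.63, -1.41, 0.68, 0.001, -0.001, 0.023]
```

Request:
send_rows([
  [0.3, 5.7, -1.0, 0.2, 0, 0, 0.028],
  [0.3, 5.7, -1.2, 0.8, 0, 0, 0.028],
  [0.3, 5.7, -1.3, 1.0, 0, 0, 0.028],
  [0.3, 5.6, -1.5, 1.0, 0, 0, 0.028],
  [0.3, 5.5, -1.6, 1.0, 0, 0, 0.028],
])

```text
time_s: 3.15
ee_pos: [0.4523, 0.2475, 0.1722]
tool_rot: [2.1, 2.334, 0.018]
force: [1.1, -0.3, 0.7]
gripper_width: 0.7
```

Request:
send_rows([
  [0.3, 0, 0, 0, 0, 0, 0],
  [0.3, 0, 0, 0, 0, 0, 0],
])

```text
time_s: 3.4
ee_pos: [0.4481, 0.2524, 0.1719]
tool_rot: [2.089, 2.345, 0.017]
force: [-0.3, -0.1, 0.0]
gripper_width: 0.698
```

Run:
```python
from fit import *
s=robot.state();print(s['ee_pos']);im=grab_frame('wrist')
np.save('w3.npy',im);np.save('w3s.npy',np.r_[s['ee_pos'],s['tool_rot']])
C=cam('wrist',s)
for d in silhouettes('wrist','wedge_grip'):
    print(d['conf'],d['rect'])
    v,c=fit([(C,d['mask'])],[.458,.299,.1],.004);print(v,c,np.degrees(v[2]))
    if c<.3:
        r=render(C,v,.004);cv2.drawContours(im,cv2.findContours((r>.5).astype(np.uint8),0,2)[0],-1,(255,0,0),1)
        plan([v[0],v[1],.1],np.degrees(v[2])); np.save('wedge.npy',v)
save('w3.png',im)
```

```text
[0.44811527 0.25239987 0.1719363 ]
0.97 [506.8, 0.0, 608.0, 91.5]
[0.4772465  0.20572293 0.33844716] 1.45157755784162 19.391593596305746
0.69 [316.2, 102.4, 346.3, 189.8]
[0.45847785 0.29897613 0.10482694] 0.07420018487161238 6.006141243687893
t 3.5 pos [0.4488 0.2514 0.172 ] F [-0.4 -0.3 -0.4] n 2
[2.28, 0.72, 3.62, 0.004, -0.003, 0.004]
[2.3, 0.72, 3.61, 0.004, -0.003, 0.004]
0.65 [403.2, 160.0, 493.4, 191.6]
[0.4772465  0.20572293 0.33844716] 1.8387003261263437 19.391593596305746
```

View pics/w3.png

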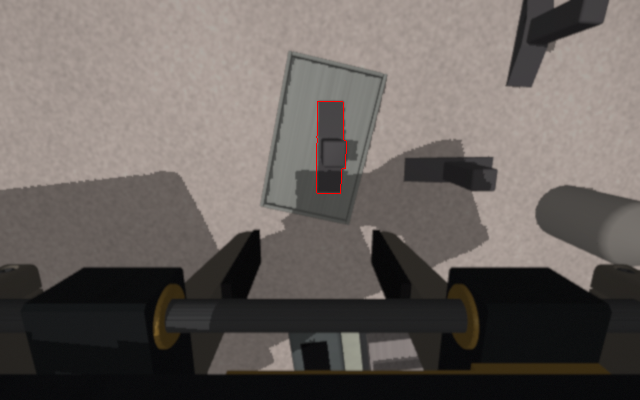

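The outline sits on the wedge in the tray at (332,147), giving (0.4585, 0.2990), yaw 6.0°. Moving above the handle.

Request:
send_rows([
  [0.3, 2.3, 0.7, 3.6, 0.004, -0.003, 0.004],
  [0.3, 2.3, 0.7, 3.6, 0.004, -0.003, 0.004],
  [0.3, 0, 0, 0, 0, 0, 0],
  [0.3, 0, 0, 0, 0, 0, 0],
])

```text
time_s: 4.0
ee_pos: [0.4622, 0.2965, 0.1012]
tool_rot: [2.108, 2.327, 0.007]
force: [0.1, 0.2, 0.6]
gripper_width: 0.698
```

```bash
python3 -c "
from plan import *
plan([.4585,.299,.06],6)
plan([.4585,.299,.025],6)"
```

```text
t 4.0 pos [0.4622 0.2965 0.1012] F [0.1 0.2 0.6] n 1
[0.28, -0.37, 4.12, 0.004, -0.002, -0.006]
t 4.0 pos [0.4622 0.2965 0.1012] F [0.1 0.2 0.6] n 2
[0.14, -0.19, 3.81, 0.002, -0.001, -0.003]
[0.14, -0.18, 3.81, 0.002, -0.001, -0.003]
```

Request:
send_rows([
  [0.3, 0.3, -0.35, 0.5, 0.003, -0.002, -0.006],
  [0.3, 0, 0, 0, 0, 0, 0],
  [0.3, 0, 0, 2.5, 0, 0, 0],
  [0.3, 0, 0, 0, 0, 0, 0],
])

```text
time_s: 4.5
ee_pos: [0.4601, 0.2982, 0.0744]
tool_rot: [2.102, 2.331, 0.009]
force: [0.2, 0.6, -0.7]
gripper_width: 0.701
```

```bash
python3 -c "
from plan import *
plan([.4585,.299,.025],6)"
```

```text
t 4.5 pos [0.4601 0.2982 0.0744] F [ 0.2  0.6 -0.7] n 1
[0.09, -0.18, 4.93, 0.006, -0.002, -0.002]
```

Request:
send_rows([
  [0.3, 0.1, -0.2, 2.5, 0.008, -0.003, 0],
  [0.3, 0, 0, 2.3, 0.004, 0, 0],
  [0.3, 0, 0, 0, 0, 0, 0],
  [0.3, 0, 0, 0, 0, 0, 0],
])

```text
time_s: 5.0
ee_pos: [0.461, 0.3004, 0.0305]
tool_rot: [-2.104, -2.331, -0.001]
force: [-0.2, 0.3, 0.0]
gripper_width: 0.698
```

```bash
python3 -c "
from plan import *
plan([.4585,.299,.025],6)"
```

```text
t 5.0 pos [0.461  0.3004 0.0305] F [-0.2  0.3  0. ] n 1
[-0.12, -0.26, 0.55, -0.001, -0.001, -0.002]
```

Request:
send_rows([
  [0.3, -0.1, -0.25, 0.5, 0, 0, 0],
  [0.3, 0, 0, 0, 0, 0, 0],
  [0.3, 0, 0, 0, 0, 0, 0],
])

```text
time_s: 5.38
ee_pos: [0.4595, 0.2998, 0.0275]
tool_rot: [-2.104, -2.332, -0.006]
force: [-0.1, -0.1, 0.8]
gripper_width: 0.702
```

Request:
send_rows([
  [0.6, 0, 0, 0, 0, 0, 0],
  [0.85, 0, 0, 0, 0, 0, 0],
  [1, 0, 0, 0, 0, 0, 0],
  [1, 0, 0, 0, 0, 0, 0],
  [1, 0, 0, 0, 0, 0, 0],
], squeeze=40)

```text
time_s: 6.0
ee_pos: [0.4596, 0.2999, 0.0277]
tool_rot: [-2.104, -2.332, -0.006]
force: [0.6, -0.5, 0.8]
gripper_width: 0.22
```

```bash
python3 -c "
from plan import *
plan([.4585,.299,.025],6);print(robot.state()['gripper_width'])"
```

```text
t 6.0 pos [0.4596 0.2999 0.0277] F [ 0.6 -0.5  0.8] n 1
[-0.08, -0.12, 0.27, 0.002, -0.003, -0.002]
0.2200657158369887
```

Gripped, opening 20 mm, which matches the handle. The wedge's underside is 23.7 mm below the TCP. Lifting.

Request:
send_rows([
  [1, 0, 0, -1, 0, 0, 0],
  [1, 0, 0, -3, 0, 0, 0],
  [1, 0, 0, -5, 0, 0, 0],
  [1, 0, 0, -3, 0, 0, 0],
  [1, 0, 0, 0, 0, 0, 0],
])

```text
time_s: 6.62
ee_pos: [0.4589, 0.2992, 0.1525]
tool_rot: [-2.104, -2.332, -0.004]
force: [1.2, -0.4, -1.8]
gripper_width: 0.216
```

Run:
```python
from plan import *
s=robot.state();print(s['ee_pos'],s['tool_rot'],s['force'],s['gripper_width'])
im=grab_frame('wrist');save('w4.png',im)
a=np.radians(13.7);yh=np.array([-np.sin(a),np.cos(a)]);c=np.array([.581,.0385])
for d in(1,-1):
    q=c+d*yh*(.05+.048+.012);print('left' if d>0 else 'right',q)
q=c+yh*.11
plan([*q,.11],13.7)
```

```text
[0.45885947 0.29918657 0.15252876] [-2.10389827 -2.33199523 -0.00426306] [ 1.18992426 -0.4090304  -1.84353627] 0.21589340914069413
left [0.5549478 0.1453704]
right [ 0.6070522 -0.0683704]
t 6.67 pos [0.4582 0.2987 0.1512] F [ 0.2 -0.3 -1.5] n 4
[-4.06, 2.01, 1.02, -0.0, -0.0, -0.034]
[-4.13, 1.87, 1.02, -0.0, -0.0, -0.034]
[-4.19, 1.73, 1.03, -0.0, -0.0, -0.034]
[-4.25, 1.59, 1.03, -0.0, -0.0, -0.034]
```

View pics/w4.png

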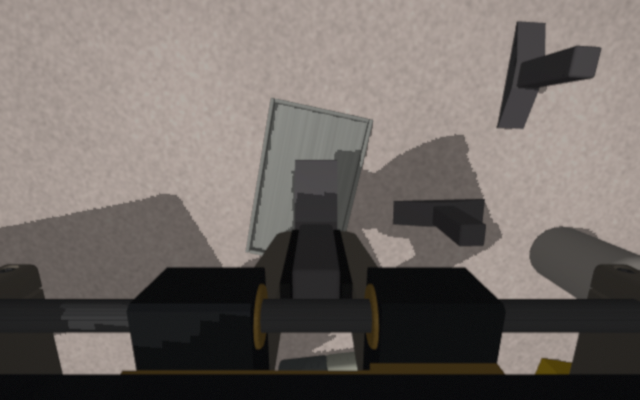

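Run:
```python
from plan import *
c=camera_info('wrist');T=np.linalg.inv(np.array(c['T_tool_cam']));f=200/np.tan(np.radians(c['vertical_fov'])/2)
for p in([.048,.013,.0237],[.048,-.013,.0237],[.047,0,.0217],[.012,0.013,.011],[.044,0,.0237],[.052,0,.0237]):
    q=T@np.r_[p,1];print(p,f*q[0]/q[2]+c['cx'],f*q[1]/q[2]+c['cy'])
im=cv2.imread('pics/w4.png');cv2.imwrite('pics/w4c.png',cv2.convertScaleAbs(cv2.resize(im[140:310,240:400],None,fx=4.5,fy=3.5,interpolation=cv2.INTER_CUBIC),alpha=1.8))
```

```text
[0.048, 0.013, 0.0237] 336.2274699482161 158.43193573902923
[0.048, -0.013, 0.0237] 294.1768061000134 158.46040054636273
[0.047, 0, 0.0217] 315.19585110695454 160.4266358143895
[0.012, 0.013, 0.011] 336.64381781472963 220.2214555394391
[0.044, 0, 0.0237] 315.2081791661977 164.91369618139015
[0.052, 0, 0.0237] 315.1937521307487 151.913205389644
```

View pics/w4c.png

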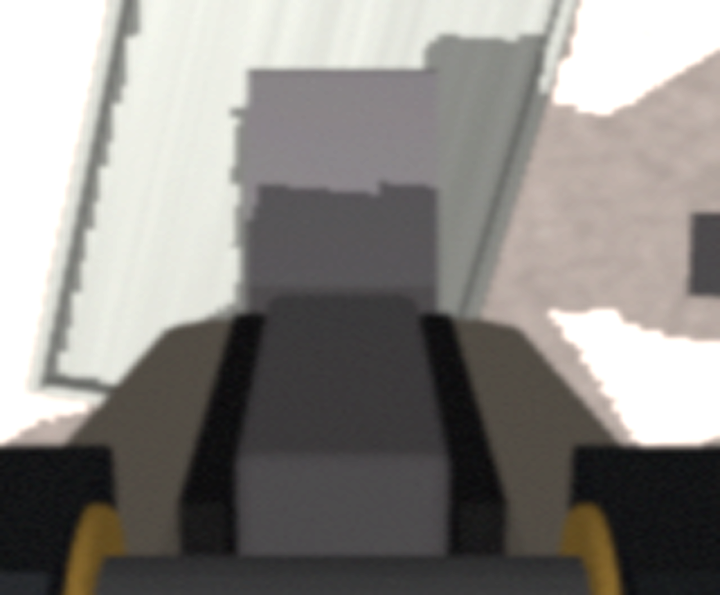

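Held wedge: the tip edge is at row 160.0, so the noses are at tool x = +47.2 and −48.8 mm, agreeing with the grasp offset. Going to the left approach.

```bash
cat > hp.py <<'E'
from plan import *
A=13.7
a=np.radians(A);xh=np.array([np.cos(a),np.sin(a)]);yh=np.array([-np.sin(a),np.cos(a)]);c=np.array([.581,.0385])
def go(sy,z,sx=0.,n=None): plan([*(c+xh*sx+yh*sy),z],A,n)
def st():
    s=robot.state();p=np.array(s['ee_pos'])[:2]-c;F=np.array(s['force'])
    print('t %.2f sx %.2f sy %.2f z %.2f mm | Fx_h %.1f Fy_h %.1f Fz %.1f'%(s['time_s'],p@xh*1e3,p@yh*1e3,s['ee_pos'][2]*1e3,F[:2]@xh,F[:2]@yh,F[2]),'M',np.round(s['moment'],2),'tiltQ',np.round(yawR(A).T@R.from_rotvec(s['tool_rot']).as_matrix()[:,2],4), 'w',s['gripper_width'].round(3))
E
python3 -c "
from hp import *
go(.105,.11)"
```

```text
t 6.67 pos [0.4582 0.2987 0.1512] F [ 0.2 -0.3 -1.5] n 4
[-4.19, 2.03, 1.02, -0.0, -0.0, -0.034]
[-4.25, 1.89, 1.02, -0.0, -0.0, -0.034]
[-4.32, 1.74, 1.03, -0.0, -0.0, -0.034]
[-4.37, 1.59, 1.03, -0.0, -0.0, -0.034]
```

Request:
send_rows([
  [1, -4, 2, 0, 0, 0, -0.034],
  [1, -4.3, 1.9, 1, 0, 0, -0.034],
  [1, -4.3, 1.7, 1, 0, 0, -0.034],
  [1, -4, 1.6, 1, 0, 0, -0.034],
  [1, 0, 0, 0, 0, 0, 0],
])

```text
time_s: 7.3
ee_pos: [0.5532, 0.1408, 0.1124]
tool_rot: [-1.928, -2.471, 0.01]
force: [-0.1, 0.7, -1.0]
gripper_width: 0.213
```

```bash
python3 -c "
from hp import *
st();go(.105,.09)"
```

```text
Traceback (most recent call last):
  File "hp.py", line 7, in st
    print('t %.2f sx %.2f sy %.2f z %.2f mm | Fx_h %.1f Fy_h %.1f Fz %.1f'%(s['time_s'],p@xh*1e3,p@yh*1e3,s['ee_pos'][2]*1e3,F[:2]@xh,F[:2]@yh,F[2]),'M',np.round(s['moment'],2),'tiltQ',np.round(yawR(A).T@R.from_rotvec(s['tool_rot']).as_matrix()[:,2],4), 'w',s['gripper_width'].round(3))
                                                                                                                                                                                                                                                                  ^^^^^^^^^^^^^^^^^^^^^^^^
AttributeError: 'float' object has no attribute 'round'
```

```bash
sed -i "s/s\['gripper_width'\].round(3)/round(s['gripper_width'],3)/" hp.py; python3 -c "
from hp import *
st();go(.105,.09)"
```

```text
t 7.30 sx -2.77 sy 105.94 z 112.45 mm | Fx_h 0.1 Fy_h 0.7 Fz -1.0 M [-0.    0.06 -0.  ] tiltQ [ 0.0012 -0.0094  1.    ] w 0.213
t 7.3 pos [0.5532 0.1408 0.1124] F [-0.1  0.7 -1. ] n 1
[-0.1, 0.3, 2.24, -0.009, -0.001, 0.006]
```

Request:
send_rows([
  [1, 0, 0.3, 1.2, -0.009, 0, 0.006],
  [1, 0, 0, 0.8, 0, 0, 0],
  [1, 0, 0, 0, 0, 0, 0],
])

```text
time_s: 7.68
ee_pos: [0.5534, 0.1428, 0.0887]
tool_rot: [-1.938, -2.468, 0.003]
force: [-0.2, -0.1, -1.1]
gripper_width: 0.217
```

```bash
python3 -c "
from hp import *
st()
im=grab_frame('side');save('s1.png',cv2.resize(im[170:280,200:380],None,fx=4.4,fy=4.4))
im=grab_frame('wrist');save('w5.png',im)"
```

```text
t 7.67 sx -2.11 sy 107.85 z 88.73 mm | Fx_h -0.2 Fy_h -0.1 Fz -1.1 M [-0.02  0.04 -0.01] tiltQ [ 0.0017 -0.0041  1.    ] w 0.217
```

View pics/s1.png

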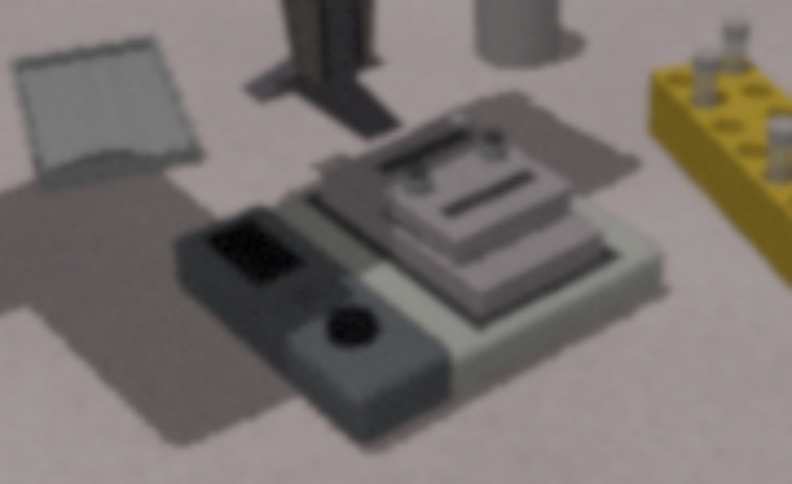

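The side view shows the wedge held just left of the cover, nose pointing at it, tray now empty. I'll lower slowly onto the ledge.

Request:
send_rows([
  [1, -0.2, 0.2, 0.4, -0.004, 0, 0],
  [1, 0, 0, 0.3, 0, 0, 0],
  [1, 0, 0, 0.15, 0, 0, 0],
])

```text
time_s: 8.15
ee_pos: [0.5572, 0.1421, 0.0816]
tool_rot: [1.938, 2.471, 0.006]
force: [0.1, 0.1, -1.1]
gripper_width: 0.214
```

```bash
python3 -c "
from hp import *
st()"
```

```text
t 8.15 sx 1.40 sy 106.25 z 81.63 mm | Fx_h 0.2 Fy_h 0.1 Fz -1.1 M [-0.1   0.04 -0.  ] tiltQ [0.0017 0.0036 1.    ] w 0.214
```

Request:
send_rows([
  [1, 0, 0, 0.15, 0.002, 0, 0],
  [1, 0, 0, 0.1, 0, 0, 0],
])

```text
time_s: 8.4
ee_pos: [0.5573, 0.142, 0.079]
tool_rot: [-1.939, -2.471, -0.004]
force: [0.1, -0.4, -1.5]
gripper_width: 0.219
```

Request:
send_rows([
  [1, 0, 0, 0.1, 0, 0, 0],
  [1, 0, 0, 0.1, 0, 0, 0],
])

```text
time_s: 8.65
ee_pos: [0.5573, 0.142, 0.0769]
tool_rot: [-1.939, -2.471, -0.004]
force: [0.4, -0.0, -0.2]
gripper_width: 0.215
```

Request:
send_rows([
  [1, 0, 0, 0.1, 0, 0, 0],
  [1, 0, 0, 0.1, 0, 0, 0],
])

```text
time_s: 8.9
ee_pos: [0.5574, 0.142, 0.0748]
tool_rot: [-1.939, -2.471, -0.004]
force: [-0.0, 0.9, -1.9]
gripper_width: 0.214
```

Request:
send_rows([
  [1, 0, 0, 0.1, 0, 0, 0],
])

```text
time_s: 9.02
ee_pos: [0.5574, 0.142, 0.0738]
tool_rot: [-1.939, -2.471, -0.004]
force: [0.8, -0.4, -0.2]
gripper_width: 0.213
```

```bash
python3 -c "
from hp import *
st()"
```

```text
t 9.03 sx 1.54 sy 106.17 z 73.78 mm | Fx_h 0.7 Fy_h -0.6 Fz -0.2 M [-0.03  0.06 -0.02] tiltQ [0.0017 0.0017 1.    ] w 0.213
```

Request:
send_rows([
  [1, 0, 0, 0.07, 0, 0, 0],
  [1, 0, 0, 0, 0, 0, 0],
])

```text
time_s: 9.28
ee_pos: [0.5573, 0.142, 0.0729]
tool_rot: [-1.939, -2.471, -0.004]
force: [-1.1, -0.6, -0.8]
gripper_width: 0.218
```

Request:
send_rows([
  [1, 0, 0, 0.07, 0, 0, 0],
  [1, 0, 0, 0, 0, 0, 0],
])

```text
time_s: 9.52
ee_pos: [0.5575, 0.1421, 0.0728]
tool_rot: [-1.939, -2.471, -0.004]
force: [-0.2, -0.5, -1.2]
gripper_width: 0.214
```

```bash
python3 -c "
from hp import *
st()"
```

```text
t 9.53 sx 1.70 sy 106.23 z 72.75 mm | Fx_h -0.3 Fy_h -0.4 Fz -1.2 M [-0.1   0.04  0.03] tiltQ [0.0018 0.0019 1.    ] w 0.214
```

Request:
send_rows([
  [1, 0, 0, 0.1, 0, 0, 0],
])

```text
time_s: 9.65
ee_pos: [0.5577, 0.1423, 0.0725]
tool_rot: [-1.939, -2.471, -0.005]
force: [-4.3, 0.8, 16.3]
gripper_width: 0.214
```

```bash
python3 -c "
from hp import *
st()"
```

```text
t 9.65 sx 1.89 sy 106.33 z 72.55 mm | Fx_h -4.0 Fy_h 1.8 Fz 16.3 M [-0.64  0.96 -0.16] tiltQ [0.0019 0.0022 1.    ] w 0.214
```

Contact: Fz 16 N at TCP z 72.6, so the ledge is at about 49 mm. I'll back off the load.

Request:
send_rows([
  [1, 0, 0, -0.02, 0, 0, 0],
])

```text
time_s: 9.78
ee_pos: [0.5578, 0.1423, 0.073]
tool_rot: [1.939, 2.471, 0.005]
force: [0.1, -0.1, -1.0]
gripper_width: 0.216
```

```bash
python3 -c "
from hp import *
st()"
```

```text
t 9.78 sx 2.00 sy 106.31 z 72.96 mm | Fx_h 0.1 Fy_h -0.1 Fz -1.0 M [-0.06  0.06  0.03] tiltQ [0.0018 0.0026 1.    ] w 0.216
```

Request:
send_rows([
  [1, -0.3, 0, 0, 0, 0, 0],
  [1, -0.3, 0, 0, 0, 0, 0],
  [1, -0.2, 0, 0, 0, 0, 0],
])

```text
time_s: 10.15
ee_pos: [0.5599, 0.1343, 0.0727]
tool_rot: [1.939, 2.471, 0.006]
force: [-0.4, 1.9, 1.5]
gripper_width: 0.212
```

```bash
python3 -c "
from hp import *
st()"
```

```text
t 10.15 sx 2.18 sy 98.03 z 72.74 mm | Fx_h 0.0 Fy_h 1.9 Fz 1.5 M [ 0.13  0.1  -0.02] tiltQ [0.0021 0.0029 1.    ] w 0.212
```

Request:
send_rows([
  [1, -0.15, 0, -0.01, 0, 0, 0],
  [1, -0.15, 0, 0, 0, 0, 0],
  [1, -0.15, 0, 0, 0, 0, 0],
])

```text
time_s: 10.52
ee_pos: [0.5611, 0.1294, 0.0728]
tool_rot: [-1.94, -2.471, -0.006]
force: [-0.3, 1.6, 0.0]
gripper_width: 0.215
```

```bash
python3 -c "
from hp import *
st()"
```

```text
t 10.53 sx 2.19 sy 93.06 z 72.76 mm | Fx_h 0.1 Fy_h 1.7 Fz 0.0 M [ 0.04  0.05 -0.01] tiltQ [0.0022 0.0028 1.    ] w 0.215
```

Request:
send_rows([
  [1, -0.15, 0, 0, 0, 0, 0],
  [1, -0.15, 0, 0, 0, 0, 0],
])

```text
time_s: 10.78
ee_pos: [0.5619, 0.1264, 0.0728]
tool_rot: [1.94, 2.471, 0.006]
force: [0.6, 1.5, -0.1]
gripper_width: 0.216
```

Request:
send_rows([
  [1, -0.15, 0, 0, 0, 0, 0],
  [1, -0.15, 0, 0, 0, 0, 0],
])

```text
time_s: 11.02
ee_pos: [0.5623, 0.1249, 0.0729]
tool_rot: [-1.94, -2.468, -0.009]
force: [-1.8, 8.7, 0.8]
gripper_width: 0.219
```

```bash
python3 -c "
from hp import *
st()"
```

```text
t 11.03 sx 2.31 sy 88.36 z 72.90 mm | Fx_h 0.3 Fy_h 8.9 Fz 0.8 M [1.75 0.52 0.02] tiltQ [0.005 0.003 1.   ] w 0.219
```

Request:
send_rows([
  [1, -0.2, 0, 0, 0, 0, 0],
])

```text
time_s: 11.15
ee_pos: [0.5625, 0.1243, 0.073]
tool_rot: [-1.94, -2.466, -0.011]
force: [-2.0, 10.7, 1.6]
gripper_width: 0.218
```

```bash
python3 -c "
from hp import *
st()"
```

```text
t 11.15 sx 2.38 sy 87.72 z 73.00 mm | Fx_h 0.6 Fy_h 10.9 Fz 1.6 M [1.79 0.6  0.02] tiltQ [0.0072 0.0031 1.    ] w 0.218
```

Request:
send_rows([
  [1, -0.2, 0, 0, 0, 0, 0],
])

```text
time_s: 11.28
ee_pos: [0.5628, 0.1238, 0.0731]
tool_rot: [-1.94, -2.464, -0.013]
force: [-1.9, 9.0, 2.2]
gripper_width: 0.214
```

```bash
python3 -c "
from hp import *
st()
grab_frame('wrist');im=grab_frame('wrist');save('w6.png',im)
im=grab_frame('side');save('s2.png',cv2.resize(im[170:280,200:380],None,fx=4.4,fy=4.4))"
```

```text
t 11.28 sx 2.48 sy 87.17 z 73.11 mm | Fx_h 0.2 Fy_h 9.2 Fz 2.2 M [1.78 0.53 0.05] tiltQ [0.0095 0.0033 0.9999] w 0.214
```

View pics/s2.png

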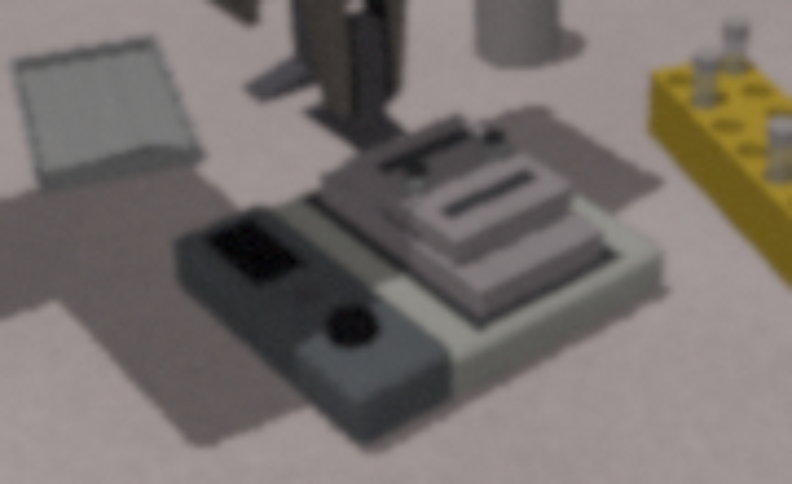

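View pics/w6.png

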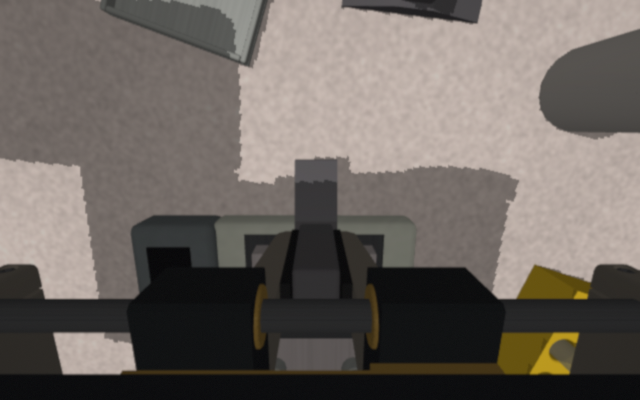

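Advancing only slowly: about 0.55 mm per 2 mm commanded, at 9 N of friction and lift. The tool is tilting by 0.5°, so I'll use slightly larger steps and counter the tilt.

Request:
send_rows([
  [1, -0.25, 0, 0, 0, -0.006, 0],
  [1, -0.25, 0, 0.01, 0, -0.005, 0],
])

```text
time_s: 11.68
ee_pos: [0.5632, 0.1216, 0.0728]
tool_rot: [-1.945, -2.467, -0.006]
force: [-2.1, 10.3, 1.0]
gripper_width: 0.218
```

```bash
python3 -c "
from hp import *
st()"
```

```text
t 11.68 sx 2.34 sy 84.95 z 72.82 mm | Fx_h 0.4 Fy_h 10.5 Fz 1.0 M [ 1.94  0.51 -0.04] tiltQ [0.0026 0.003  1.    ] w 0.218
```

Request:
send_rows([
  [1, -0.25, 0, 0, 0, -0.004, 0],
  [1, -0.25, 0, 0, 0, -0.003, 0],
])

```text
time_s: 11.92
ee_pos: [0.5636, 0.1197, 0.0727]
tool_rot: [1.946, 2.464, 0.004]
force: [-1.8, 9.5, 0.6]
gripper_width: 0.213
```

```bash
python3 -c "
from hp import *
st()"
```

```text
t 11.93 sx 2.32 sy 83.00 z 72.74 mm | Fx_h 0.5 Fy_h 9.6 Fz 0.6 M [1.99 0.57 0.01] tiltQ [2.0e-04 2.9e-03 1.0e+00] w 0.213
```

Request:
send_rows([
  [1, -0.22, 0, 0, 0, 0, 0],
  [1, 0.1, 0, 0, 0, 0, 0],
  [1, 0.5, 0, 0, 0, 0, 0],
  [1, 0.6, 0, 0, 0, 0, 0],
])

```text
time_s: 12.42
ee_pos: [0.561, 0.1303, 0.0727]
tool_rot: [1.948, 2.464, 0.005]
force: [-0.5, -0.6, -0.0]
gripper_width: 0.219
```

```bash
python3 -c "
from hp import *
st()"
```

```text
t 12.43 sx 2.30 sy 93.97 z 72.71 mm | Fx_h -0.6 Fy_h -0.5 Fz -0.0 M [-0.21  0.03  0.03] tiltQ [0.0012 0.0027 1.    ] w 0.219
```

Request:
send_rows([
  [1, 0.6, 0, 0, 0, 0, 0],
  [1, 0.6, 0, 0, 0, 0, 0],
  [1, 0.4, 0, -0.5, 0, 0, 0],
  [1, 0, 0, -3, 0, 0, 0],
  [1, 0, 0, -3, 0, 0, 0],
])

```text
time_s: 13.05
ee_pos: [0.5546, 0.1476, 0.1372]
tool_rot: [-1.945, -2.464, 0.002]
force: [-0.0, -0.5, -1.1]
gripper_width: 0.218
```

```bash
python3 -c "
from hp import *
st();go(-.108,.138)"
```

```text
t 13.05 sx 0.16 sy 112.23 z 137.24 mm | Fx_h -0.1 Fy_h -0.5 Fz -1.1 M [-0.06  0.05  0.01] tiltQ [ 0.0014 -0.0028  1.    ] w 0.218
t 13.05 pos [0.5546 0.1476 0.1372] F [-0.  -0.5 -1.1] n 4
[-5.51, 0.02, -0.03, -0.001, -0.0, -0.001]
[-5.51, 0.02, -0.02, -0.001, -0.0, -0.001]
[-5.51, 0.01, -0.02, -0.001, -0.0, -0.001]
[-5.51, 0.0, -0.02, -0.001, -0.0, -0.001]
```

Run:
```python
from hp import *
grab_frame('top');C=cam('top')
for d in silhouettes('top','tip_box')[:1]:
    k=max(cv2.findContours(d['mask'].astype(np.uint8),0,2)[0],key=cv2.contourArea);r=cv2.boxPoints(cv2.minAreaRect(k))
    for p in back(C,r,.067): q=p[:2]-c;print(d['conf'],(q@xh).round(3),(q@yh).round(3))
```

```text
0.66 -0.175 -0.211
0.66 -0.098 -0.26
0.66 -0.168 -0.378
0.66 -0.243 -0.328
```

Request:
send_rows([
  [1, -5.5, 0, 0, 0, 0, 0],
  [1, -5.5, 0, 0, 0, 0, 0],
  [1, -5.5, 0, 0, 0, 0, 0],
  [1, -5.3, 0, 0, 0, 0, 0],
  [1, 0, 0, 0, 0, 0, 0],
])

```text
time_s: 13.78
ee_pos: [0.6082, -0.0683, 0.1355]
tool_rot: [-1.943, -2.469, -0.006]
force: [-0.0, 0.1, -2.1]
gripper_width: 0.214
```

```bash
python3 -c "
from hp import *
st();go(-.1045,.08)
im=grab_frame('wrist');save('w7.png',im)"
```

```text
t 13.78 sx 1.10 sy -110.17 z 135.50 mm | Fx_h 0.0 Fy_h 0.1 Fz -2.1 M [ 0.02  0.01 -0.02] tiltQ [0.0023 0.0027 1.    ] w 0.214
t 13.78 pos [ 0.6082 -0.0683  0.1355] F [-0.   0.1 -2.1] n 1
[0.55, -0.13, 5.55, 0.003, -0.002, -0.002]
```

View pics/w7.png

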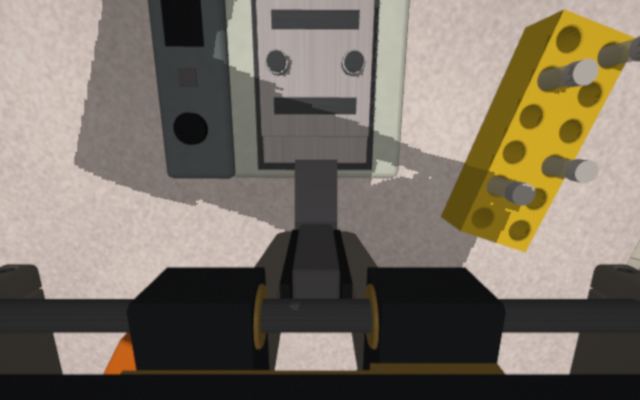

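The right side is clear: nose tip at row 160 in line with the block, seam line at row 135, tip box well away. Lowering.

Request:
send_rows([
  [1, 0.4, -0.1, 3, 0.003, -0.002, -0.002],
  [1, 0.1, 0, 2, 0, 0, 0],
  [1, 0, 0, 0.5, 0, 0, 0],
  [1, 0, 0, 0, 0, 0, 0],
])

```text
time_s: 14.32
ee_pos: [0.6035, -0.0573, 0.0775]
tool_rot: [-1.934, -2.47, 0.001]
force: [1.3, 0.7, -1.5]
gripper_width: 0.217
```

```bash
python3 -c "
from hp import *
st();go(-.1035,.074)"
```

```text
t 14.32 sx -0.79 sy -98.42 z 77.45 mm | Fx_h 1.4 Fy_h 0.3 Fz -1.5 M [-0.02  0.02  0.06] tiltQ [ 0.0031 -0.003   1.    ] w 0.217
t 14.32 pos [ 0.6035 -0.0573  0.0775] F [ 1.3  0.7 -1.5] n 1
[-0.51, 0.08, 0.34, -0.003, -0.003, 0.003]
```

Request:
send_rows([
  [1, -0.5, 0.1, 0, -0.003, -0.003, 0.003],
  [1, 0, 0, 0.2, 0, 0, 0],
  [1, 0, 0, 0.1, 0, 0, 0],
])

```text
time_s: 14.7
ee_pos: [0.6071, -0.0618, 0.0761]
tool_rot: [1.938, 2.469, 0.003]
force: [0.1, 0.2, -1.2]
gripper_width: 0.217
```

```bash
python3 -c "
from hp import *
st()"
```

```text
t 14.70 sx 1.56 sy -103.63 z 76.15 mm | Fx_h 0.1 Fy_h 0.2 Fz -1.2 M [-0.06  0.04 -0.03] tiltQ [-0.001   0.0029  1.    ] w 0.217
```

Request:
send_rows([
  [1, 0, 0, 0.15, 0, 0, 0],
  [1, 0, 0, 0.1, 0, 0.002, 0],
])

```text
time_s: 14.95
ee_pos: [0.6073, -0.0619, 0.0739]
tool_rot: [1.939, 2.47, 0.005]
force: [-1.0, 0.4, -0.1]
gripper_width: 0.211
```

Request:
send_rows([
  [1, 0, 0, 0.05, 0, 0, 0],
  [1, 0, 0, 0.03, 0, 0, 0],
])

```text
time_s: 15.2
ee_pos: [0.6073, -0.062, 0.073]
tool_rot: [1.94, 2.47, 0.005]
force: [-0.2, 0.1, -0.9]
gripper_width: 0.215
```

```bash
python3 -c "
from hp import *
st()"
```

```text
t 15.20 sx 1.72 sy -103.87 z 72.96 mm | Fx_h -0.2 Fy_h 0.1 Fz -0.9 M [-0.04 -0.01 -0.07] tiltQ [0.001  0.0034 1.    ] w 0.215
```

Request:
send_rows([
  [1, 0.3, 0, 0, 0, 0, 0],
  [1, 0.3, 0, 0, 0, 0, 0],
  [1, 0.2, 0, 0, 0, 0, 0],
  [1, 0.15, 0, 0, 0, 0, 0],
])

```text
time_s: 15.7
ee_pos: [0.6048, -0.052, 0.073]
tool_rot: [1.939, 2.47, 0.005]
force: [-1.0, -0.3, -2.2]
gripper_width: 0.215
```

```bash
python3 -c "
from hp import *
st()"
```

```text
t 15.70 sx 1.69 sy -93.60 z 72.96 mm | Fx_h -1.0 Fy_h -0.1 Fz -2.2 M [-0.04  0.02 -0.02] tiltQ [0.001  0.0033 1.    ] w 0.215
```

Request:
send_rows([
  [1, 0.15, 0, 0, 0, 0, 0],
  [1, 0.15, 0, 0, 0, 0, 0],
])

```text
time_s: 15.95
ee_pos: [0.6041, -0.0489, 0.073]
tool_rot: [1.939, 2.47, 0.005]
force: [-0.6, -0.4, -1.5]
gripper_width: 0.216
```

Request:
send_rows([
  [1, 0.15, 0, 0, 0, 0, 0],
  [1, 0.15, 0, 0, 0, 0, 0],
])

```text
time_s: 16.2
ee_pos: [0.6036, -0.0466, 0.073]
tool_rot: [1.938, 2.469, 0.004]
force: [1.4, -6.4, -2.8]
gripper_width: 0.214
```

```bash
python3 -c "
from hp import *
st()"
```

```text
t 16.20 sx 1.81 sy -88.08 z 72.98 mm | Fx_h -0.1 Fy_h -6.5 Fz -2.8 M [-1.56 -0.17 -0.  ] tiltQ [-6.0e-04  3.7e-03  1.0e+00] w 0.214
```

Request:
send_rows([
  [1, 0.25, 0, 0.01, 0, 0.002, 0],
  [1, 0.25, 0, 0.01, 0, 0.003, 0],
  [1, 0.25, 0, 0, 0, 0.003, 0],
])

```text
time_s: 16.58
ee_pos: [0.6033, -0.0433, 0.073]
tool_rot: [1.935, 2.471, 0.007]
force: [2.0, -7.3, -5.0]
gripper_width: 0.215
```

```bash
python3 -c "
from hp import *
st()"
```

```text
t 16.57 sx 2.34 sy -84.74 z 73.00 mm | Fx_h 0.2 Fy_h -7.5 Fz -5.0 M [-1.77 -0.32 -0.  ] tiltQ [5.0e-04 5.4e-03 1.0e+00] w 0.215
```

Request:
send_rows([
  [1, 0.27, -0.03, 0.03, 0.003, 0.003, 0],
  [1, 0.27, 0, 0.02, 0, 0.003, 0],
  [1, 0.27, 0, 0, 0, 0.003, 0],
  [1, 0.27, 0, 0, 0, 0.003, 0],
])

```text
time_s: 17.08
ee_pos: [0.6028, -0.0385, 0.0729]
tool_rot: [1.933, 2.475, 0.009]
force: [1.5, -8.1, -4.8]
gripper_width: 0.216
```

```bash
python3 -c "
from hp import *
st()"
```

```text
t 17.07 sx 2.95 sy -79.98 z 72.86 mm | Fx_h -0.5 Fy_h -8.2 Fz -4.8 M [-1.79 -0.3   0.01] tiltQ [0.0031 0.005  1.    ] w 0.216
```

Request:
send_rows([
  [1, 0.28, -0.05, 0, 0.002, 0, 0],
  [1, 0.28, -0.03, 0, 0.002, 0, 0],
  [1, 0.28, 0, 0, 0, 0.002, 0],
  [1, 0.28, 0, 0, 0, 0.002, 0],
])

```text
time_s: 17.58
ee_pos: [0.6017, -0.0333, 0.0731]
tool_rot: [1.928, 2.475, 0.003]
force: [0.9, -8.0, -3.5]
gripper_width: 0.217
```

```bash
python3 -c "
from hp import *
st()"
```

```text
t 17.57 sx 3.12 sy -74.68 z 73.07 mm | Fx_h -1.0 Fy_h -8.0 Fz -3.5 M [-1.68 -0.27 -0.03] tiltQ [-0.0022  0.0039  1.    ] w 0.217
```

Request:
send_rows([
  [1, 0.28, -0.03, 0.02, 0.001, 0.003, 0.003],
  [1, 0.28, -0.03, 0, 0.001, 0.003, 0.003],
  [1, 0.26, 0, 0, 0, 0.003, 0],
])

```text
time_s: 17.95
ee_pos: [0.6007, -0.0294, 0.0729]
tool_rot: [1.936, 2.472, 0.005]
force: [0.4, -8.4, -4.6]
gripper_width: 0.215
```

```bash
python3 -c "
from hp import *
st()
im=grab_frame('wrist');save('w8.png',im)
im=grab_frame('side');save('s3.png',cv2.resize(im[170:280,200:380],None,fx=4.4,fy=4.4))"
```

```text
t 17.95 sx 3.05 sy -70.64 z 72.95 mm | Fx_h -1.6 Fy_h -8.2 Fz -4.6 M [-1.6  -0.25 -0.06] tiltQ [3.0e-04 3.6e-03 1.0e+00] w 0.215
```

View pics/s3.png

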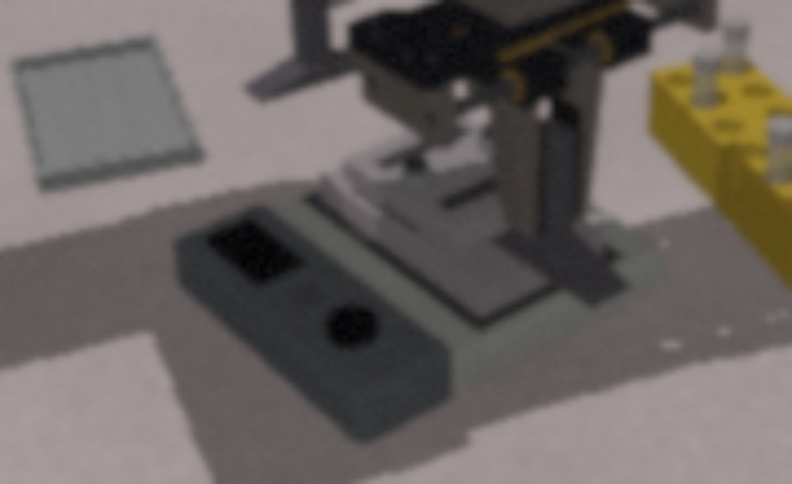

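View pics/w8.png

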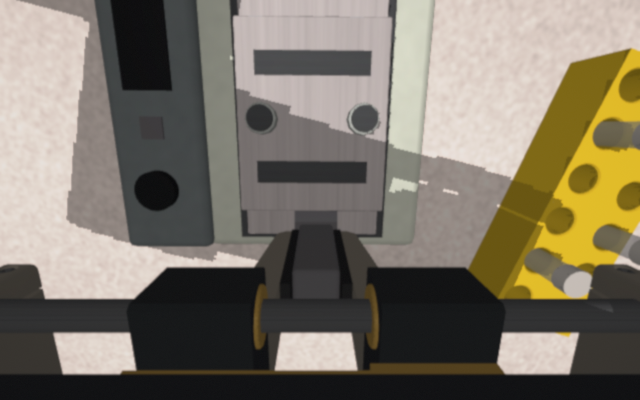

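Run:
```python
from hp import *
c_=camera_info('wrist');T=np.array(c_['T_tool_cam']);f=200/np.tan(np.radians(c_['vertical_fov'])/2)
im=cv2.imread('pics/w8.png').astype(int)
g=im.sum(2);print(g[203:220,[270,280,350,360]].T)
for row in(209.5,210.5,211.5):
    for rise in(.0055,):
        z=.0239-.018-rise; d=T[:3,:3]@np.array([0,(row-c_['cy'])/f,1]);o=T[:3,3];x=o[0]+d[0]*(z-o[2])/d[2];print(row,x*1e3,'depth',47.2-x*1e3)
```

```text
[[345 344 346 346 344 341 328 316 320 320 321 321 319 322 321 322 322]
 [333 334 335 333 332 330 320 317 323 329 328 328 326 326 327 327 328]
 [341 339 340 340 340 339 327 314 315 328 335 335 337 335 335 336 336]
 [342 343 340 342 343 339 330 316 315 330 332 333 333 333 334 333 332]]
209.5 21.592181917967928 depth 25.607818082032075
210.5 21.004697277472694 depth 26.19530272252731
211.5 20.416264128346317 depth 26.783735871653686
```

The wrist picture puts the depth at about 25.6–26.2 mm (cover edge at row 210). That is a rise of about 5.8 mm on the right against about 3 mm on the left. Withdrawing and going round to the left.

Request:
send_rows([
  [1, -0.2, 0, 0, 0, 0, 0],
  [1, -0.6, 0, 0, 0, 0, 0],
  [1, -0.8, 0, 0, 0, 0, 0],
  [1, -0.8, 0, 0, 0, 0, 0],
  [1, -0.8, 0, 0, 0, 0, 0],
])

```text
time_s: 18.68
ee_pos: [0.6087, -0.0616, 0.073]
tool_rot: [1.936, 2.473, 0.006]
force: [-0.4, 0.1, -1.4]
gripper_width: 0.215
```

```bash
python3 -c "
from hp import *
st()"
```

```text
t 18.68 sx 3.18 sy -103.76 z 73.00 mm | Fx_h -0.3 Fy_h 0.2 Fz -1.4 M [-0.06 -0.02  0.04] tiltQ [0.0016 0.0035 1.    ] w 0.215
```

Request:
send_rows([
  [1, -0.4, 0, -0.5, 0, 0, 0],
  [1, 0, -0.2, -3, 0, 0, 0],
  [1, 0, -0.2, -3.2, 0, 0, 0],
  [1, 0, 0, 0, 0, 0, 0],
])

```text
time_s: 19.18
ee_pos: [0.6057, -0.0683, 0.1421]
tool_rot: [1.939, 2.472, 0.006]
force: [-0.1, -0.1, -1.9]
gripper_width: 0.213
```

```bash
python3 -c "
from hp import *
st();go(.113,.14)
im=grab_frame('wrist');save('w9.png',im)"
```

```text
t 19.18 sx -1.33 sy -109.57 z 142.06 mm | Fx_h -0.2 Fy_h -0.0 Fz -1.9 M [-0.03  0.03 -0.06] tiltQ [0.0019 0.0031 1.    ] w 0.213
t 19.18 pos [ 0.6057 -0.0683  0.1421] F [-0.1 -0.1 -1.9] n 4
[5.56, 0.04, 0.06, 0.001, -0.0, 0.0]
[5.56, 0.04, 0.06, 0.001, -0.0, 0.0]
[5.56, 0.04, 0.06, 0.001, -0.0, 0.0]
[5.56, 0.04, 0.05, 0.001, -0.0, 0.0]
```

Request:
send_rows([
  [1, 5.5, 0, 0, 0, 0, 0],
  [1, 5.5, 0, 0, 0, 0, 0],
  [1, 5.5, 0, 0, 0, 0, 0],
  [1, 5.5, 0, 0, 0, 0, 0],
  [1, 0, 0, 0, 0, 0, 0],
])

```text
time_s: 19.85
ee_pos: [0.5484, 0.1503, 0.1348]
tool_rot: [-1.938, -2.465, 0.004]
force: [0.2, -0.6, -0.4]
gripper_width: 0.218
```

```bash
python3 -c "
from hp import *
st();go(.107,.08)"
```

```text
t 19.85 sx -5.20 sy 116.32 z 134.83 mm | Fx_h 0.1 Fy_h -0.6 Fz -0.4 M [-0.05  0.02  0.02] tiltQ [ 0.0032 -0.0055  1.    ] w 0.218
t 19.85 pos [0.5484 0.1503 0.1348] F [ 0.2 -0.6 -0.4] n 1
[-0.95, 0.55, 5.48, -0.005, -0.003, -0.001]
```

Request:
send_rows([
  [1, -0.4, 0.5, 2.5, -0.005, -0.003, 0],
  [1, -0.1, 0, 2.5, 0, 0, 0],
  [1, 0, 0, 0.4, 0, 0, 0],
  [1, 0, 0, 0, 0, 0, 0],
])

```text
time_s: 20.35
ee_pos: [0.5534, 0.1445, 0.0768]
tool_rot: [-1.939, -2.469, 0.006]
force: [-0.1, -0.1, -0.5]
gripper_width: 0.214
```

```bash
python3 -c "
from hp import *
st();go(.106,.074)"
```

```text
t 20.35 sx -1.72 sy 109.52 z 76.79 mm | Fx_h -0.1 Fy_h -0.1 Fz -0.5 M [-0.04  0.03 -0.01] tiltQ [-8.0e-04 -4.1e-03  1.0e+00] w 0.214
t 20.35 pos [0.5534 0.1445 0.0768] F [-0.1 -0.1 -0.5] n 1
[-0.35, 0.17, 0.28, -0.004, 0.001, 0.0]
```

Request:
send_rows([
  [1, -0.3, 0.15, 0.1, -0.004, 0, 0],
  [1, 0, 0, 0.12, 0, 0, 0],
  [1, 0, 0, 0.05, 0, 0, 0],
])

```text
time_s: 20.72
ee_pos: [0.557, 0.1414, 0.0757]
tool_rot: [1.94, 2.468, 0.003]
force: [0.3, 0.4, -1.2]
gripper_width: 0.217
```

```bash
python3 -c "
from hp import *
st()"
```

```text
t 20.73 sx 1.07 sy 105.62 z 75.72 mm | Fx_h 0.3 Fy_h 0.3 Fz -1.2 M [-0.09  0.01 -0.01] tiltQ [-9.0e-04  2.9e-03  1.0e+00] w 0.217
```

Request:
send_rows([
  [1, 0, 0, 0.15, 0, 0.001, 0],
  [1, 0, 0, 0.1, 0, 0, 0],
  [1, 0, 0, 0, 0, 0, 0],
])

```text
time_s: 21.1
ee_pos: [0.5573, 0.1415, 0.0735]
tool_rot: [1.94, 2.468, 0.005]
force: [-0.2, -0.5, -0.9]
gripper_width: 0.218
```

```bash
python3 -c "
from hp import *
st()"
```

```text
t 21.10 sx 1.33 sy 105.73 z 73.53 mm | Fx_h -0.3 Fy_h -0.5 Fz -0.9 M [-0.15  0.06 -0.  ] tiltQ [2.0e-04 3.7e-03 1.0e+00] w 0.218
```

Request:
send_rows([
  [1, -0.3, 0, 0.04, 0, 0, 0],
  [1, -0.5, 0, 0, 0, 0, 0],
  [1, -0.5, 0, 0, 0, 0, 0],
  [1, -0.4, 0, 0, 0, 0, 0],
])

```text
time_s: 21.6
ee_pos: [0.5615, 0.1241, 0.0731]
tool_rot: [1.939, 2.469, 0.005]
force: [0.1, 0.1, -1.7]
gripper_width: 0.216
```

```bash
python3 -c "
from hp import *
st()"
```

```text
t 21.60 sx 1.32 sy 87.74 z 73.09 mm | Fx_h 0.1 Fy_h 0.1 Fz -1.7 M [-0.04  0.09  0.04] tiltQ [1.0e-04 3.6e-03 1.0e+00] w 0.216
```

Request:
send_rows([
  [1, -0.25, 0, 0, 0, 0, 0],
  [1, -0.2, 0, 0, 0, 0, 0],
  [1, -0.2, 0, 0, 0, -0.002, 0],
  [1, -0.25, 0, 0, 0, -0.003, 0],
])

```text
time_s: 22.1
ee_pos: [0.5629, 0.1171, 0.0728]
tool_rot: [1.943, 2.466, 0.003]
force: [-1.2, 9.4, -1.7]
gripper_width: 0.215
```

```bash
python3 -c "
from hp import *
st()"
```

```text
t 22.10 sx 1.03 sy 80.62 z 72.76 mm | Fx_h 1.0 Fy_h 9.4 Fz -1.7 M [ 1.94  0.56 -0.01] tiltQ [-4.e-04  3.e-03  1.e+00] w 0.215
```

Contact returned at about sy 82, which confirms the left side stayed at around 3 mm. Continuing.

Request:
send_rows([
  [1, -0.27, 0, 0, 0, -0.003, 0],
  [1, -0.27, 0, 0, 0, -0.003, 0],
  [1, -0.27, 0, 0, 0, -0.003, 0],
  [1, -0.27, 0, 0, 0, -0.003, 0],
])

```text
time_s: 22.6
ee_pos: [0.564, 0.1123, 0.0727]
tool_rot: [1.945, 2.461, -0.0]
force: [-2.8, 7.9, -1.5]
gripper_width: 0.213
```

```bash
python3 -c "
from hp import *
st()"
```

```text
t 22.60 sx 0.92 sy 75.74 z 72.74 mm | Fx_h -0.9 Fy_h 8.4 Fz -1.5 M [ 1.86  0.51 -0.03] tiltQ [-0.0036  0.0026  1.    ] w 0.213
```

Request:
send_rows([
  [1, -0.27, 0, 0, 0, 0.001, 0],
  [1, -0.27, 0, 0, 0, 0, 0],
  [1, -0.27, 0, 0, 0, 0, 0],
])

```text
time_s: 22.98
ee_pos: [0.5648, 0.1089, 0.0729]
tool_rot: [-1.949, -2.462, -0.007]
force: [-3.0, 8.9, -0.8]
gripper_width: 0.212
```

```bash
python3 -c "
from hp import *
st()"
```

```text
t 22.98 sx 0.93 sy 72.20 z 72.87 mm | Fx_h -0.8 Fy_h 9.3 Fz -0.8 M [1.74 0.43 0.02] tiltQ [0.0041 0.0025 1.    ] w 0.212
```

Request:
send_rows([
  [1, -0.27, 0, 0, 0, -0.003, 0],
  [1, 0.2, 0, 0, 0, 0, 0],
  [1, 0.6, 0, 0, 0, 0, 0],
  [1, 0.8, 0, 0, 0, 0, 0],
  [1, 0.8, 0, 0, 0, 0, 0],
])

```text
time_s: 23.6
ee_pos: [0.5596, 0.1318, 0.0731]
tool_rot: [-1.951, -2.462, -0.006]
force: [-0.6, 0.2, -1.1]
gripper_width: 0.215
```

```bash
python3 -c "
from hp import *
st()"
```

```text
t 23.60 sx 1.30 sy 95.67 z 73.12 mm | Fx_h -0.5 Fy_h 0.3 Fz -1.1 M [-0.08  0.04  0.  ] tiltQ [0.0022 0.0028 1.    ] w 0.215
```

Request:
send_rows([
  [1, 0.8, 0, 0, 0, 0, 0],
  [1, 0.6, 0, 0, 0, 0, 0],
  [1, 0.3, 0, -1, 0, 0, 0],
  [1, 0.5, 0, -4, 0, 0, 0],
  [1, 0.5, 0, -4, 0, 0, 0],
])

```text
time_s: 24.22
ee_pos: [0.5506, 0.1594, 0.1636]
tool_rot: [-1.948, -2.461, 0.002]
force: [1.2, 0.5, -0.2]
gripper_width: 0.214
```

Run:
```python
from hp import *
st()
im=grab_frame('side');np.save('s4.npy',im)
a=np.load('side0.npy')
f=lambda i:cv2.convertScaleAbs(cv2.resize(i[190:260,260:360],None,fx=4,fy=4,interpolation=cv2.INTER_CUBIC),alpha=1.3)
save('s4.png',np.hstack([f(a),f(im)]))
plan([.4596,.2999,.15],6)
```

```text
t 24.23 sx -0.87 sy 124.70 z 163.62 mm | Fx_h 1.3 Fy_h 0.2 Fz -0.2 M [0.03 0.02 0.04] tiltQ [ 0.0019 -0.0033  1.    ] w 0.214
t 24.27 pos [0.5532 0.1607 0.169 ] F [1.9 1.6 2. ] n 3
[5.23, -1.97, 0.64, 0.001, -0.001, 0.042]
[5.14, -2.19, 0.64, 0.001, -0.001, 0.042]
[5.05, -2.41, 0.63, 0.001, -0.001, 0.042]
```

View pics/s4.png

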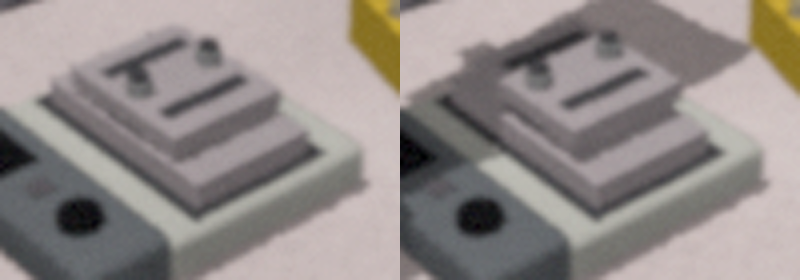

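Run:
```python
from hp import *
C=cam('side');a=np.load('side0.npy');b=np.load('s4.npy')
def P(x,y,z): return proj(C,[*(c+xh*x+yh*y),z])[0]
for n,x,y in(('Rcorner',-.04,-.05),('Rfar',.04,-.05),('Lnear',-.04,.05),('Rmid',0,-.03),('Lmid',0,.03)):
    p=P(x,y,.067);print(n,p.round(1),'px/mm',((P(x,y,.073)-p)/6).round(3))
ga=cv2.cvtColor(a,cv2.COLOR_RGB2GRAY);gb=cv2.cvtColor(b,cv2.COLOR_RGB2GRAY)
for n,x,y,w in(('Rcorner',-.04,-.05,7),('Rfar',.04,-.05,6),('Rbar',0,-.025,8),('Rbar-far',.03,-.025,6),('screwnear',-.03,0,5),('screwfar',.03,0,5),('Lbar',.0,.025,6)):
    p=P(x,y,.067).round().astype(int);k=8
    up=lambda g:cv2.resize(g,None,fx=k,fy=k,interpolation=cv2.INTER_CUBIC)
    t=up(ga[p[1]-w:p[1]+w+1,p[0]-w:p[0]+w+1]);s=up(gb[p[1]-w-6:p[1]+w+4,p[0]-w-4:p[0]+w+5])
    m=cv2.matchTemplate(s,t,cv2.TM_CCOEFF_NORMED);_,v,_,l=cv2.minMaxLoc(m);print(n,'match %.2f'%v,'du %.2f dv %.2f'%(l[0]/k-4,l[1]/k-6))
```

```text
Rcorner [302.5 224.7] px/mm [-0.013 -0.373]
Rfar [329.5 211.8] px/mm [ 0.004 -0.362]
Lnear [276.5 206.6] px/mm [-0.027 -0.356]
Rmid [310.7 214.4] px/mm [-0.007 -0.365]
Lmid [294.9 204.1] px/mm [-0.016 -0.354]
Rcorner match 0.84 du -0.38 dv -1.25
Rfar match 0.67 du -2.00 dv 1.62
Rbar match 1.00 du 0.12 dv -2.00
Rbar-far match 0.71 du -1.88 dv -1.00
screwnear match 0.95 du 0.12 dv -1.75
screwfar match 0.76 du 0.50 dv -2.00
Lbar match 0.87 du -0.38 dv -2.50
```

The side view shows the cover up with the slot open on the right. The right bar shifted −2.0 px (match 1.00), about 5.5 mm above its starting height. That is consistent with the wedge depth. Returning the wedge to the tray.

Request:
send_rows([
  [1, 5.2, -2, 0.5, 0, 0, 0.042],
  [1, 5.1, -2.2, 0.5, 0, 0, 0.042],
  [1, 5, -2.4, 0.5, 0, 0, 0.042],
  [1, 0, 0, 0, 0, 0, 0],
  [1, 0, 0, 0, 0, 0, 0],
])

```text
time_s: 24.9
ee_pos: [0.4604, 0.3033, 0.1594]
tool_rot: [2.104, 2.327, 0.021]
force: [0.6, 0.0, -0.3]
gripper_width: 0.216
```

```bash
python3 -c "
from hp import *
plan([.4596,.2999,.10],6)"
```

```text
t 24.9 pos [0.4604 0.3033 0.1594] F [ 0.6  0.  -0.3] n 2
[-0.18, -0.09, 2.97, 0.006, -0.003, -0.002]
[-0.17, -0.08, 2.97, 0.006, -0.003, -0.002]
```

Request:
send_rows([
  [1, -0.2, -0.1, 3, 0.007, -0.003, 0],
  [1, -0.2, -0.1, 3, 0.007, -0.003, 0],
  [1, 0, 0, 2, 0, 0, 0],
  [1, 0, 0, 1.5, 0, 0, 0],
  [1, 0, 0, 0, 0, 0, 0],
])

```text
time_s: 25.52
ee_pos: [0.4644, 0.2958, 0.0638]
tool_rot: [2.112, 2.324, 0.004]
force: [-0.2, 0.6, -1.2]
gripper_width: 0.215
```

```bash
python3 -c "
from hp import *
st();plan([.4596,.2999,.0325],6)"
```

```text
t 25.52 sx -52.37 sy 277.61 z 63.84 mm | Fx_h -0.1 Fy_h 0.7 Fz -1.2 M [-0.09  0.06 -0.03] tiltQ [4.0e-04 2.8e-03 1.0e+00] w 0.215
t 25.52 pos [0.4644 0.2958 0.0638] F [-0.2  0.6 -1.2] n 1
[0.45, -0.44, 3.13, 0.003, -0.001, -0.009]
```

Request:
send_rows([
  [1, 0.45, -0.4, 0.3, 0.002, 0, -0.009],
  [1, 0, 0, 1.2, 0, 0, 0],
  [1, 0, 0, 1.2, 0, 0, 0],
  [1, 0, 0, 0.3, 0, 0, 0],
  [1, 0, 0, 0, 0, 0, 0],
])

```text
time_s: 26.15
ee_pos: [0.461, 0.3008, 0.0335]
tool_rot: [2.102, 2.334, 0.006]
force: [-0.5, -1.4, -0.5]
gripper_width: 0.219
```

```bash
python3 -c "
from hp import *
st();plan([.4596,.2999,.0277],6)"
```

```text
t 26.15 sx -54.44 sy 283.29 z 33.47 mm | Fx_h -0.8 Fy_h -1.3 Fz -0.5 M [-0.06  0.07 -0.04] tiltQ [0.0017 0.0034 1.    ] w 0.219
t 26.15 pos [0.461  0.3008 0.0335] F [-0.5 -1.4 -0.5] n 1
[-0.08, -0.15, 0.58, 0.003, -0.002, 0.0]
```

Request:
send_rows([
  [1, -0.05, -0.1, 0.3, 0.002, -0.001, 0],
  [1, 0, 0, 0.15, 0, 0, 0],
  [1, 0, 0, 0.05, 0, 0, 0],
])

```text
time_s: 26.52
ee_pos: [0.4604, 0.3004, 0.0286]
tool_rot: [2.102, 2.335, 0.003]
force: [-0.1, 0.7, -1.1]
gripper_width: 0.214
```

```bash
python3 -c "
from hp import *
st()"
```

```text
t 26.52 sx -55.19 sy 283.00 z 28.58 mm | Fx_h 0.1 Fy_h 0.7 Fz -1.1 M [-0.07  0.02 -0.01] tiltQ [0.0011 0.0018 1.    ] w 0.214
```

Request:
send_rows([
  [1, 0, 0, 0.06, 0, 0, 0],
  [1, 0, 0, 0.04, 0, 0, 0],
])

```text
time_s: 26.78
ee_pos: [0.4605, 0.3004, 0.0277]
tool_rot: [2.102, 2.335, 0.004]
force: [-0.9, -1.6, 0.8]
gripper_width: 0.219
```

```bash
python3 -c "
from hp import *
st()"
```

```text
t 26.77 sx -55.06 sy 283.04 z 27.71 mm | Fx_h -1.2 Fy_h -1.4 Fz 0.8 M [-0.14  0.11  0.02] tiltQ [0.0013 0.0021 1.    ] w 0.219
```

At the pick-up height with a touch of contact. Releasing: opening to 64 mm, clear of the other things.

Request:
send_rows([
  [0.7, 0, 0, 0, 0, 0, 0],
  [0.5, 0, 0, 0, 0, 0, 0],
  [0.3, 0, 0, 0, 0, 0, 0],
  [0.3, 0, 0, 0, 0, 0, 0],
])

```text
time_s: 27.28
ee_pos: [0.4609, 0.3007, 0.0281]
tool_rot: [2.102, 2.334, 0.005]
force: [-0.7, 0.0, 0.6]
gripper_width: 0.603
```

Request:
send_rows([
  [0.3, 0, 0, -2, 0, 0, 0],
  [0.3, 0, 0, -4, 0, 0, 0],
  [0.3, 0, 0, -5, 0, 0, 0],
  [0.3, -4, 0, -5, 0, 0, 0],
  [0.3, -4, 0, 0, 0, 0, 0],
])

```text
time_s: 27.9
ee_pos: [0.469, 0.2222, 0.191]
tool_rot: [2.097, 2.338, 0.004]
force: [0.5, -0.2, -0.2]
gripper_width: 0.708
```

Request:
send_rows([
  [0.3, 0, 0, 0, 0, 0, 0],
  [0.3, 0, 0, 0, 0, 0, 0],
])

```text
time_s: 28.15
ee_pos: [0.4692, 0.2207, 0.1917]
tool_rot: [2.1, 2.334, 0.006]
force: [-0.4, 0.6, -0.4]
gripper_width: 0.695
```

Run:
```python
from fit import *
s=robot.state();print(s['time_s'],s['ee_pos'],s['force']);im=grab_frame('wrist');save('w10.png',im);C=cam('wrist',s)
for d in silhouettes('wrist','wedge_grip'):
    v,cc=fit([(C,d['mask'])],[.4585,.299,.1],.004);print(d['rect'],v,cc)
b=grab_frame('side');np.save('s5.npy',b);save('s5.png',b)
```

```text
28.15 [0.46921091 0.22071519 0.19171794] [-0.38449526  0.64936396 -0.36238507]
[305.9, 67.9, 328.9, 158.2] [0.46018161 0.2992867  0.11235855] 0.1120876585928489
[387.6, 124.7, 471.1, 149.2] [0.49933881 0.16428825 0.29287989] 1.8641294005708846
[486.6, 0.0, 534.7, 56.5] [0.49933881 0.16428825 0.29287989] 2.132418952618454
```

View pics/w10.png

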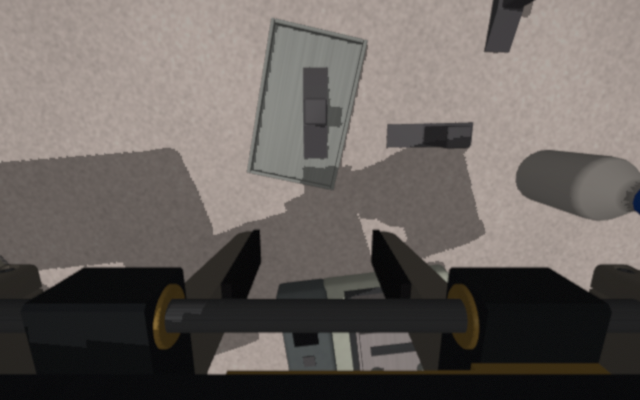

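View pics/s5.png

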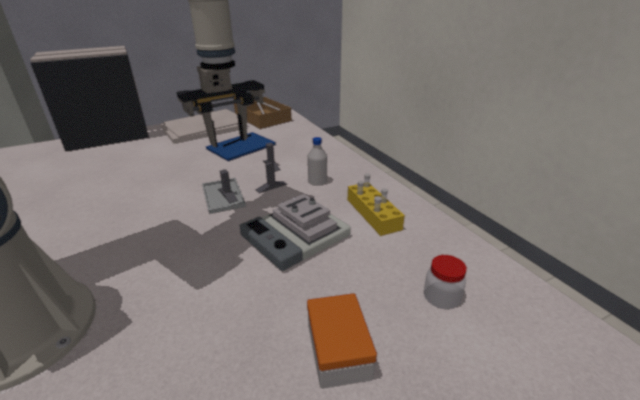

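The wedge stands upright in the tray (316,112) and is released; the gripper is clear. The bystanders look unmoved. One last unshadowed check of the cover's rise before handing in.

Run:
```python
from hp import *
C=cam('side');ga=cv2.cvtColor(np.load('side0.npy'),cv2.COLOR_RGB2GRAY);gb=cv2.cvtColor(np.load('s5.npy'),cv2.COLOR_RGB2GRAY)
a=np.load('side0.npy');b=np.load('s5.npy')
f=lambda i:cv2.convertScaleAbs(cv2.resize(i[190:260,260:360],None,fx=4,fy=4,interpolation=cv2.INTER_CUBIC),alpha=1.3)
save('s5c.png',np.hstack([f(a),f(b)]))
k=8;up=lambda g:cv2.resize(g,None,fx=k,fy=k,interpolation=cv2.INTER_CUBIC)
def P(x,y,z): return proj(C,[*(c+xh*x+yh*y),z])[0]
for n,x,y,w,hh in(('Rbar',0,-.025,8,4),('Lbar',0,.025,8,4),('Lbar2',-.01,.025,6,3),('Rbar2',-.01,-.025,6,3),('ref panel',-.09,-.03,7,7)):
    p=P(x,y,.067 if n[0]!='r' else .038).round().astype(int)
    t=up(ga[p[1]-hh:p[1]+hh+1,p[0]-w:p[0]+w+1]);s=up(gb[p[1]-hh-5:p[1]+hh+4,p[0]-w-3:p[0]+w+4])
    m=cv2.matchTemplate(s,t,cv2.TM_CCOEFF_NORMED);_,v,_,l=cv2.minMaxLoc(m);dv=l[1]/k-5;print(n,'%.2f'%v,'du %.2f dv %.2f -> rise %.1f mm'%(l[0]/k-3,dv,-dv/.36))
```

```text
Rbar 0.99 du 0.12 dv -2.00 -> rise 5.6 mm
Lbar 0.97 du 0.00 dv -1.75 -> rise 4.9 mm
Lbar2 0.99 du 0.12 dv -1.88 -> rise 5.2 mm
Rbar2 0.99 du 0.12 dv -2.00 -> rise 5.6 mm
ref panel 1.00 du 0.00 dv 0.00 -> rise -0.0 mm
```

View pics/s5c.png

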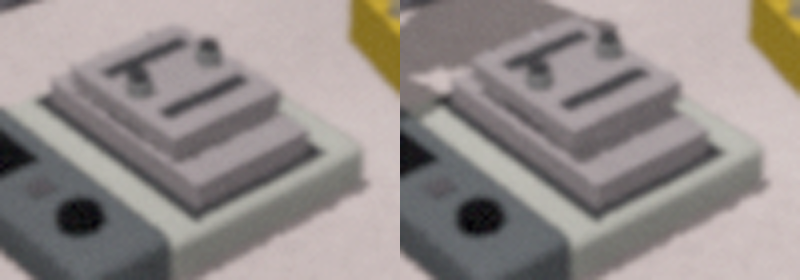

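```bash
python3 -c "
from workcell import robot
print(robot.state()['time_s'],robot.finish_job())"
```

```text
the job is handed in; nothing more can be done
28.3 None
```

The cover is up by about 6 mm on each side, and the wedge is standing upright back in its tray, released. I handed the job in at 28.3 s.

- **Wedge:** I took the one in the tray; it was the nearest of three look-alikes to the base. It went back within 2 mm and 0.5° of where it stood.
- **Ledge:** I felt for it with the wedge and found it at about 49 mm above the bench. The first touch read about 17 N. While prying, the load stayed at or below about 11 N in the readings I took.
- **Lifting:** I worked left to about 3 mm, right to about 5.8 mm, then left to about 6 mm. By these estimates the two sides were never more than about 3 mm apart.

**Last checks:**
- **Cover:** The side camera shows a rise since the start of about 5.6 mm on the right and 4.9–5.2 mm on the left, good to about 1 mm. The cover started 0.3–0.8 mm up, so this agrees roughly with the wedge depths of about 26 mm on the right and 27 mm on the left. The left is the tighter side: 4.9 mm is below 5 mm until the starting lift is added.
- **Surroundings:** The gripper is clear of everything. The bystanders look unmoved in the final picture; I did not measure them.

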